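# Pack up the paint markers

## Robot

A 6-joint arm with a two-finger parallel gripper is mounted at the origin on the work surface. World frame = base frame: x ahead of the robot, y to its left, z up, the work surface at z = 0. Lengths are in mm, angles in rad, forces in N, time in s.
With the tool pointing down it reaches from about 350 to 775 mm from the base axis. Payload 7.3 kg.
Tool frame: the origin (TCP) lies on the mounting face of the last link; the fingertips stand 178 mm ahead of it and the grasp point (between the pads) lies 159 mm ahead of it (bot.grip_point_offset is the distance from the TCP to the grasp point, in mm); x points along the fingers, y is the direction in which the jaws open and shut, and the axes are right-handed (so a half turn about x gives the same grasp; the last joint's range is limited). The gripper opens to 92 mm and grips with 3 to 60 N. Pads are 19 mm wide; open, the fingers measure 130 mm over their backs; the gripper's body (75 mm by 190 mm) begins 47 mm behind the grasp point.
Start: joints at [-1.376, 0.342, 1.524, -0, 1.275, -0.146], TCP at [175.496, -494.802, 404.741] pointing down, gripper open.
Joint ranges: [-2.53, 2.53], [-0.77, 2.02], [0.04, 2.7], [-1, 4.14], [0.28, 2.66], [-3.11, 3.11]. Speed limits (rad/s): [2.57, 2.57, 3.14, 3.14, 3.14, 3.14].

## Interface

Orientations are given as [roll, pitch, yaw] about the fixed x, y, z axes, in that order (R = Rz(yaw) Ry(pitch) Rx(roll)).
In Python, from plant import bot gives the robot as it stands.
- The arm moves only by the tool arm_command, never from a script. Its argument "moves" is a list of rows, each a list of 5 numbers: the shift along the tool's x, y, z in cm, then the turn about the tool's x in degrees, then the opening, from 0 (shut) to 1 (fully open). A call has 1 to 10 rows; each row is the pose to reach, as a shift and turn from the pose measured when the call began, along the tool's axes at that moment; what a row does not reach only later rows make up. A row lasts 1/10 s, in which the tool goes at most 50 mm and 8.59 degrees, less where a joint would pass 70% of its speed; a pose out of reach is approached as far as the arm can. A call with a gripper value outside its range is refused whole. The fingers move at their own pace and stop on an object; the grip force is fixed at half the most. Time passes only in rows, so rows that repeat a pose let the fingers close. It gives the time, the measured TCP pose, the force and the opening at its end, in the units of the state.
- bot.get_obs(): the state, without advancing time (a new reading comes with each control period).
- bot.capture(name): name is "side" or "top"; returns a dict with "frame" (480x640x3 uint8, blue, green, red), "K" (3x3 intrinsics, pixels), "origin" and "orientation" of the camera in the world. Camera axes: x right, y down, z forward; pixel columns grow to the right and rows downward; lengths in mm; the calibration is good to about 2 mm. A picture is of the moment at which its call begins. There is no depth.
- bot.close_job(): hands the job in, once; it reports no verdict.
The state is a dict: "time": time; "joint_positions": joint angles; "dq": joint speeds; "tau": joint torques, N m; "tool_pos": TCP position; "tcp_rot": TCP orientation; "contact_force": force on the tool from outside, world axes, zero at the start; "moment": the same for the moment, N m; "grip_width": finger opening in mm.
Only numpy, scipy, OpenCV 4.12 (cv2) and the standard library are available. Lean on these libraries where they do the work, as an engineer would, in place of code of your own. Each camera call takes 0.05 s, during which the arm holds its last target.

## Task

Pack up the painting bench: lay every paint marker in a groove of its own in the wooden case, cap towards the lid's hinge, letting it come to rest in the notches before you let go rather than dropping it in. Then shut the lid fully, and stack all the closed cartons on the middle of it in one square column, largest at the bottom and smallest on top, long sides parallel to the markers. Take care not to bump or knock over the paint jars.

Things in the scene. Friction and masses are not known exactly. Their poses are not given: they have to be found in the camera images.
- case: Open wooden case, 172 (x) x 228 (y) x 56 mm high, walls and floor 6 mm, fixed. Origin: centre of underside. Hinge on its +x side; -x faces the robot. Inside, two rails 12 mm thick run across at case x = -32 and +32 mm, tops at 36 mm, each with four V notches (90 degrees, 28 mm wide, 14 deep) at case y = -72, -24, 24, 72 mm. Markers lie along case x on both rails; fingers fit between the rails.
- lid (a joint): Lid angle in rad: 0 shut, about 1.57 upright, up to 2.1 leaning back. Starts open, leaning back. Stiff hinge: it stays where it is left and takes about 2 to 3 N at its edge to move.
- lid_hinge (a point): Middle of the hinge line, on top of the case's +x wall, 56 mm above the bench. The hinge axis is the case's y. The flat lid, 186 mm long, 228 wide, 8 thick, no knob, runs from here towards case -x when shut (overhanging the front wall by 14 mm) and up when open.
- lid_mid (a point): Point on the lid's outer (upper) face at its middle, centre of the cork inlay (140 x 100 mm), 86 mm from the hinge; 64 mm above the bench when shut. The column goes here.
- groove0 (a point): Where the middle (origin) of a marker lies when it rests in groove 0: on the groove's centreline, 35 mm above the bench; axes as the case's. Grooves 0 to 3 run from case -y to +y.
- groove1 (a point): Where the middle (origin) of a marker lies when it rests in groove 1: on the groove's centreline, 35 mm above the bench; axes as the case's. Grooves 0 to 3 run from case -y to +y.
- groove2 (a point): Where the middle (origin) of a marker lies when it rests in groove 2: on the groove's centreline, 35 mm above the bench; axes as the case's. Grooves 0 to 3 run from case -y to +y.
- groove3 (a point): Where the middle (origin) of a marker lies when it rests in groove 3: on the groove's centreline, 35 mm above the bench; axes as the case's. Grooves 0 to 3 run from case -y to +y.
- marker0: Paint marker: round white barrel 18 mm in diameter with a grey cap, 140 mm long overall; the last 20 mm at the cap end is a hexagon 18 mm across flats that keeps it from rolling. 40 g. Origin on its centreline at mid-length, 9 mm above the bench when lying; its x axis points to the cap end. May be absent.
- marker0_cap (a point): Cap end of marker0, 70 mm from its origin along its x.
- marker1: Paint marker: round white barrel 18 mm in diameter with a grey cap, 140 mm long overall; the last 20 mm at the cap end is a hexagon 18 mm across flats that keeps it from rolling. 40 g. Origin on its centreline at mid-length, 9 mm above the bench when lying; its x axis points to the cap end. May be absent.
- marker1_cap (a point): Cap end of marker1, 70 mm from its origin along its x.
- marker2: Paint marker: round white barrel 18 mm in diameter with a grey cap, 140 mm long overall; the last 20 mm at the cap end is a hexagon 18 mm across flats that keeps it from rolling. 40 g. Origin on its centreline at mid-length, 9 mm above the bench when lying; its x axis points to the cap end. May be absent.
- marker2_cap (a point): Cap end of marker2, 70 mm from its origin along its x.
- marker3: Paint marker: round white barrel 18 mm in diameter with a grey cap, 140 mm long overall; the last 20 mm at the cap end is a hexagon 18 mm across flats that keeps it from rolling. 40 g. Origin on its centreline at mid-length, 9 mm above the bench when lying; its x axis points to the cap end. May be absent.
- marker3_cap (a point): Cap end of marker3, 70 mm from its origin along its x.
- carton_large: Closed plain cardboard carton, 110 (x) x 62 (y) x 34 mm high, about 150 g. Origin: centre of its underside; long side along its x. May be absent.
- carton_medium: Closed plain cardboard carton, 92 (x) x 52 (y) x 30 mm high, about 100 g. Origin: centre of its underside; long side along its x. May be absent.
- carton_small: Closed plain cardboard carton, 74 (x) x 42 (y) x 26 mm high, about 70 g. Origin: centre of its underside; long side along its x. May be absent.
- jar_a: Small paint jar standing on the bench, 38 mm in diameter, 56 mm high; not to be bumped or knocked over. Origin: centre of its underside.
- jar_b: Small paint jar standing on the bench, 38 mm in diameter, 56 mm high; not to be bumped or knocked over. Origin: centre of its underside.
- jar_c: Small paint jar standing on the bench, 38 mm in diameter, 56 mm high; not to be bumped or knocked over. Origin: centre of its underside.
- jar_d: Small paint jar standing on the bench, 38 mm in diameter, 56 mm high; not to be bumped or knocked over. Origin: centre of its underside.
- putty_tin: Low metal tin, 44 mm in diameter, 26 mm high, standing among the cartons; just in the way. Origin: centre of its underside.
Not all that is in view belongs to the job. Leave any purple look-alike of the marker2 alone.

How it is judged (in metres and radians):
On the way, in this order (a step that is already met when the one before it is completed fails the run):
1. every marker lies at rest in a groove of its own, cap towards the hinge, released (x of marker0 in the frame of case between -0.013 and 0.013 m and y of marker0 in the frame of case between -0.08 and 0.08 m and z of marker0 in the frame of case between 0.0307 and 0.0387 m and angle between the x axis of each of marker0, marker1, marker2, marker3 and the x axis of case, either way round below 0.08 rad and x of each of marker0_cap, marker1_cap, marker2_cap, marker3_cap in the frame of case above 0.04 m and linear speed of each of marker0, marker1, marker2, marker3 below 0.05 m/s and contact force between each of marker0, marker1, marker2, marker3 and the fingers below 0.05 N and x of marker1 in the frame of case between -0.013 and 0.013 m and y of marker1 in the frame of case between -0.08 and 0.08 m and z of marker1 in the frame of case between 0.0307 and 0.0387 m and x of marker2 in the frame of case between -0.013 and 0.013 m and y of marker2 in the frame of case between -0.08 and 0.08 m and z of marker2 in the frame of case between 0.0307 and 0.0387 m and x of marker3 in the frame of case between -0.013 and 0.013 m and y of marker3 in the frame of case between -0.08 and 0.08 m and z of marker3 in the frame of case between 0.0307 and 0.0387 m and value of joint lid above 1 rad), for 0.2 s.
2. the lid is fully shut over the markers (value of joint lid below 0.03 rad), for 0.2 s.
At the end, for the whole second after the job is handed in: Each marker rests in its own groove (4 mm of seated height, 13 mm along, 0.08 rad), cap to the hinge; lid shut (< 0.03 rad); cartons flat in one column, larger below smaller, each within 15 mm of the lid's middle, long sides along the markers within 0.15 rad; all at rest, released (x of marker0 in the frame of case between -0.013 and 0.013 m and y of marker0 in the frame of case between -0.08 and 0.08 m and z of marker0 in the frame of case between 0.0307 and 0.0387 m and angle between the x axis of each of marker0, marker1, marker2, marker3 and the x axis of case, either way round below 0.08 rad and x of each of marker0_cap, marker1_cap, marker2_cap, marker3_cap in the frame of case above 0.04 m and linear speed of each of marker0, marker1, marker2, marker3 below 0.05 m/s and contact force between each of marker0, marker1, marker2, marker3 and the fingers below 0.05 N and x of marker1 in the frame of case between -0.013 and 0.013 m and y of marker1 in the frame of case between -0.08 and 0.08 m and z of marker1 in the frame of case between 0.0307 and 0.0387 m and x of marker2 in the frame of case between -0.013 and 0.013 m and y of marker2 in the frame of case between -0.08 and 0.08 m and z of marker2 in the frame of case between 0.0307 and 0.0387 m and x of marker3 in the frame of case between -0.013 and 0.013 m and y of marker3 in the frame of case between -0.08 and 0.08 m and z of marker3 in the frame of case between 0.0307 and 0.0387 m and value of joint lid below 0.03 rad and horizontal distance between each of carton_large, carton_medium, carton_small and lid_mid below 0.015 m and z of carton_large in the frame of lid_mid between -0.003 and 0.008 m and angle between the x axis of each of carton_large, carton_medium, carton_small and the x axis of case, either way round below 0.15 rad and angle between each of carton_large, carton_medium, carton_small's own z axis and vertical below 0.06 rad and linear speed of each of carton_large, carton_medium, carton_small below 0.03 m/s and z of carton_medium in the frame of lid_mid between -0.003 and 0.042 m and z of carton_small in the frame of lid_mid between -0.003 and 0.072 m and z of each of carton_medium, carton_small in the frame of carton_large above 0.02 m and z of carton_small in the frame of carton_medium above 0.02 m); the robot touches nothing.
It fails at once if a marker is dropped into the case (falls freely there faster than 0.65 m/s, about 20 mm) ((contact force between marker0 and the fingers below 0.05 N and linear speed of marker0 above 0.65 m/s and x of marker0 in the frame of case between -0.09 and 0.09 m and y of marker0 in the frame of case between -0.115 and 0.115 m) or (contact force between marker1 and the fingers below 0.05 N and linear speed of marker1 above 0.65 m/s and x of marker1 in the frame of case between -0.09 and 0.09 m and y of marker1 in the frame of case between -0.115 and 0.115 m) or (contact force between marker2 and the fingers below 0.05 N and linear speed of marker2 above 0.65 m/s and x of marker2 in the frame of case between -0.09 and 0.09 m and y of marker2 in the frame of case between -0.115 and 0.115 m) or (contact force between marker3 and the fingers below 0.05 N and linear speed of marker3 above 0.65 m/s and x of marker3 in the frame of case between -0.09 and 0.09 m and y of marker3 in the frame of case between -0.115 and 0.115 m)).
It fails at once if a paint jar is knocked over (angle between any of jar_a, jar_b, jar_c, jar_d's own z axis and vertical above 0.7 rad).
It fails at once if the robot bumps a paint jar (over 6 N) ((contact force between jar_a and the fingers above 6 N or contact force between jar_a and the arm above 6 N) or (contact force between jar_b and the fingers above 6 N or contact force between jar_b and the arm above 6 N) or (contact force between jar_c and the fingers above 6 N or contact force between jar_c and the arm above 6 N) or (contact force between jar_d and the fingers above 6 N or contact force between jar_d and the arm above 6 N)).
Of marker0, marker1, marker2, marker3 only 3 to 4 are there at a start; the rules pass over those that are not, and their reading is None.
Of carton_large, carton_medium, carton_small only 2 to 3 are there at a start; the rules pass over those that are not, and their reading is None.
At some moment in a run one of carton_large, carton_medium, carton_small may be knocked a few centimetres aside while the robot is not near it.
It also fails if it takes over 208 s, if anything falls off the work surface, if the arm or the gripper's body presses on something with over 40 N, if the wrist force passes 120 N, or if a joint passes its speed limit or range.

## Working session

There is one attempt and no reset: what is moved stays moved. The work goes in short steps, Python scripts to look and compute and a tool call to move; the robot and the scene stay as the last step left them, time stands still between calls to the robot, and variables do not carry over. Pictures are saved under pics/ and viewed, and the job is handed in when it is done.

Besides the shell and the picture viewer there is one more tool, called after "Call:" as name(argument=value, ...) on one line, values as JSON. arm_command: Moves the arm, as the interface text tells. Its arguments: {"type":"object","properties":{"moves":{"type":"array"}},"required":["moves"]}

```bash
ls; mkdir -p pics; python3 - <<'E'
from plant import bot
import cv2, numpy as np
o=bot.get_obs(); print(o)
for n in ("side","top"):
    c=bot.capture(n); cv2.imwrite(f"pics/{n}0.png",c["frame"]); print(n,c["K"],c["origin"],c["orientation"])
print(bot.grip_point_offset)
E
```

```text
pics
{'time': 0.0, 'joint_positions': array([-1.37599341e+00,  3.42723027e-01,  1.52499636e+00, -3.60153688e-05,
        1.27538419e+00, -1.45995588e-01]), 'dq': array([ 1.84896871e-04,  2.13899079e-05, -5.80082793e-04, -1.07971392e-03,
       -5.83197707e-04, -3.89536663e-04]), 'tau': array([-5.49730557e-04, -4.31249356e+01, -2.44225127e+01,  7.17373495e-02,
        5.60529158e-02, -1.02998079e-04]), 'tool_pos': array([ 175.46941195, -494.67276992,  404.0518037 ]), 'tcp_rot': array([-1.6940023 ,  1.56928501,  1.78839937]), 'contact_force': array([-0.21755739, -1.00451938, -0.09242199]), 'moment': array([ 0.0498729 ,  0.04844445, -0.01037903]), 'grip_width': 91.90550621024973}
side [[604.35612045   0.         324.4032698 ]
 [  0.         604.35612045 242.46030194]
 [  0.           0.           1.        ]] [-205.37113026  673.23354816  912.06391422] [-2.28661741 -0.01686424 -2.3147239 ]
top [[452.91591177   0.         318.81921332]
 [  0.         452.91591177 237.30211322]
 [  0.           0.           1.        ]] [ 303.0201794    41.86960039 1067.88961409] [-2.94773218 -0.03414169 -1.56053194]
159.20000000000002
```

View pics/top0.png

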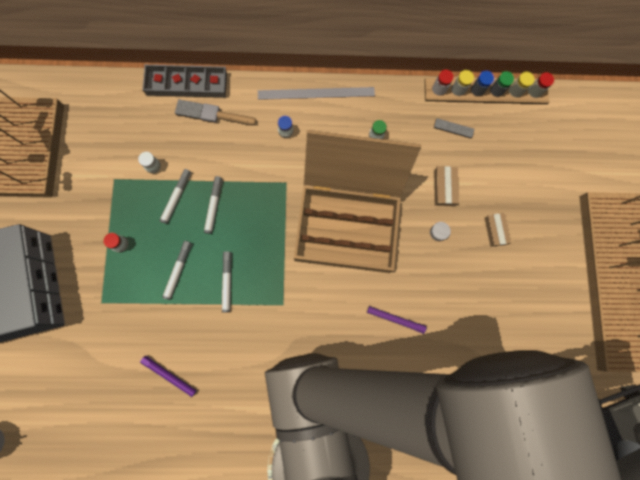

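View pics/side0.png

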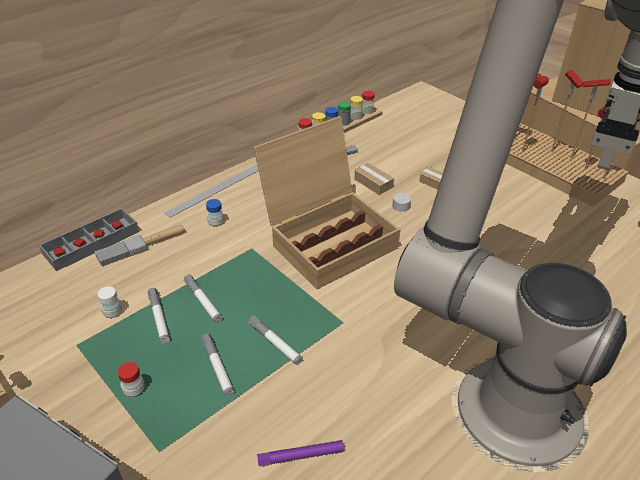

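The four white markers with grey caps lie on the green mat in the top view, at about (176,196), (214,205), (178,270) and (227,281). Purple look-alikes at (168,376) and (397,320) are to be left alone. Two cartons, with a pale tape strip, lie at (447,186) and (498,230), and the tin at (441,231). The jars are blue (286,126), green (380,128), white (150,162) and red (113,242). The case is at (350,230) with its lid open upwards, towards +x.

```bash
cat > h.py <<'E'
import numpy as np, cv2
from scipy.spatial.transform import Rotation as Ro
from plant import bot
def cap(n,save=None):
    c=bot.capture(n); c["R"]=Ro.from_euler("xyz",c["orientation"]).as_matrix()
    if save: cv2.imwrite("pics/"+save,c["frame"])
    return c
def ray(c,px):
    px=np.atleast_2d(np.asarray(px,float)); d=np.c_[px,np.ones(len(px))]@np.linalg.inv(c["K"]).T@c["R"].T
    return d
def toplane(c,px,z):
    d=ray(c,px); o=np.asarray(c["origin"]); t=(z-o[2])/d[:,2]
    return o+d*t[:,None]
def proj(c,P):
    q=(np.atleast_2d(P)-np.asarray(c["origin"]))@c["R"]; q=q@c["K"].T
    return q[:,:2]/q[:,2:]
def state():
    o=bot.get_obs(); R=Ro.from_euler("xyz",o["tcp_rot"]).as_matrix(); return o,R
def goal(gx,gy,gz,ang):
    """tool shift (cm) and turn (deg) to bring TCP to x,y,z with jaw dir (tool y) at world angle ang (mod 180)"""
    o,R=state(); d=R.T@(np.array([gx,gy,gz])-o["tool_pos"])/10
    cur=np.arctan2(R[1,1],R[0,1]); a=(ang-cur+np.pi/2)%np.pi-np.pi/2
    # turn about tool x (down): positive turn -> world yaw decreases
    s=R[2,0]
    print("t",round(o["time"],1),"pos",o["tool_pos"].round(1),"jawdir deg",np.degrees(cur).round(1),"xdown",R[:,0].round(3),"q",o["joint_positions"].round(2),"w",round(o["grip_width"],1))
    print("shift cm",d.round(2),"turn deg",np.degrees(a*np.sign(s)).round(1), "or",np.degrees((a-np.sign(a)*np.pi)*np.sign(s)).round(1))
E
cat > m1.py <<'E'
from h import *
import sys
tag=sys.argv[1] if len(sys.argv)>1 else "a"
for n in ("top","side"):
    c=cap(n); f=c["frame"]; hsv=cv2.cvtColor(f,cv2.COLOR_BGR2HSV)
    # mat polygon: green hull
    g=cv2.inRange(hsv,(60,80,30),(100,255,255)); 
    cs,_=cv2.findContours(g,cv2.RETR_EXTERNAL,cv2.CHAIN_APPROX_NONE); big=max(cs,key=cv2.contourArea)
    hull=np.zeros_like(g); cv2.drawContours(hull,[cv2.convexHull(big)],-1,255,-1)
    m=cv2.inRange(hsv,(0,0,60),(180,75,255))&cv2.erode(hull,np.ones((3,3)))
    cs,_=cv2.findContours(m,cv2.RETR_EXTERNAL,cv2.CHAIN_APPROX_NONE)
    for k in cs:
        if cv2.contourArea(k)<80: continue
        (cx,cy),(w,h),a=cv2.minAreaRect(k)
        mm=np.zeros_like(g); cv2.drawContours(mm,[k],-1,255,-1)
        ys,xs=np.nonzero(mm); p=np.c_[xs,ys].astype(float)
        W=toplane(c,p,9)[:,:2]; ctr,(l1,l2),ang=cv2.minAreaRect(W.astype(np.float32))
        bx=cv2.boxPoints((ctr,(l1,l2),ang)); 
        e=bx[1]-bx[0]; e2=bx[2]-bx[1]; u=e if np.linalg.norm(e)>np.linalg.norm(e2) else e2; u=u/np.linalg.norm(u)
        val=hsv[ys,xs,2].astype(float); s=(W-ctr)@u
        if val[s>s.max()-30].mean()>val[s<s.min()+30].mean(): u=-u
        print(n,"px",(round(cx),round(cy)),"ctr",np.round(ctr,1),"len",np.round(sorted((l1,l2)),1),"cap deg",np.degrees(np.arctan2(u[1],u[0])).round(1))
E
python3 m1.py; python3 - <<'E'
from h import *
t=cap("top"); f=t["frame"]
cv2.imwrite("pics/casetop.png",cv2.resize(f[110:290,270:470],None,fx=4,fy=4,interpolation=cv2.INTER_CUBIC)[:600])
cv2.imwrite("pics/cart.png",cv2.resize(f[110:260,420:540],None,fx=4,fy=4,interpolation=cv2.INTER_CUBIC))
s=cap("side"); f=s["frame"]
cv2.imwrite("pics/caseside.png",cv2.resize(f[110:300,240:460],None,fx=3,fy=3,interpolation=cv2.INTER_CUBIC))
E
```

```text
top px (226, 276) ctr [416.5 222.5] len [ 24.6 116.9] cap deg 1.3
top px (177, 270) ctr [429.1 337.4] len [ 25.8 144.4] cap deg -17.3
top px (118, 243) ctr [491.2 477.6] len [47.  50.3] cap deg -103.1
top px (212, 208) ctr [579.3 264.5] len [ 30.6 126.9] cap deg -10.6
top px (172, 202) ctr [592.3 360.1] len [ 28.4 112. ] cap deg -22.1
side px (133, 387) ctr [487.8 478.4] len [41.  42.3] cap deg 156.2
side px (217, 365) ctr [430.3 337.4] len [ 21.2 154.7] cap deg -16.9
side px (272, 337) ctr [415.2 222.4] len [ 21.9 131.8] cap deg 1.3
side px (160, 322) ctr [588.6 361.9] len [ 19.9 113.7] cap deg 159.2
side px (205, 302) ctr [576.  264.8] len [ 20.8 130.7] cap deg -7.9
```

View pics/casetop.png

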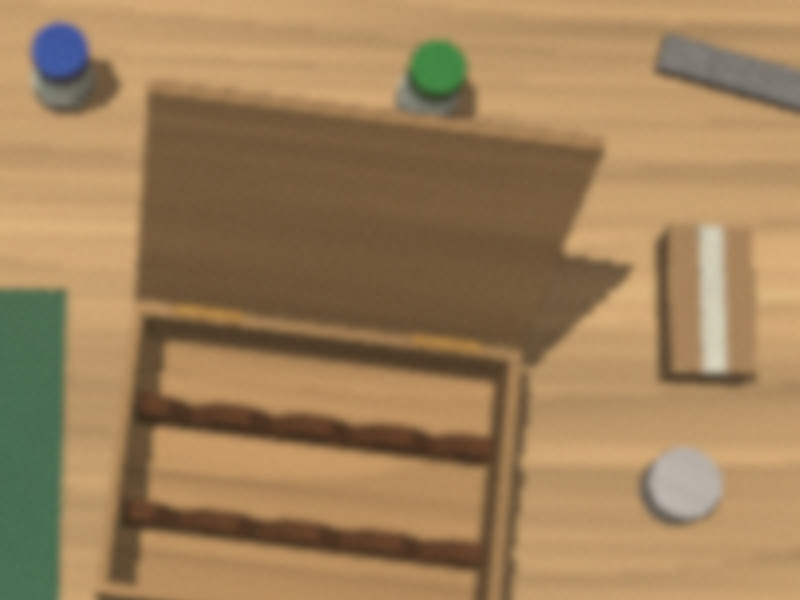

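View pics/cart.png

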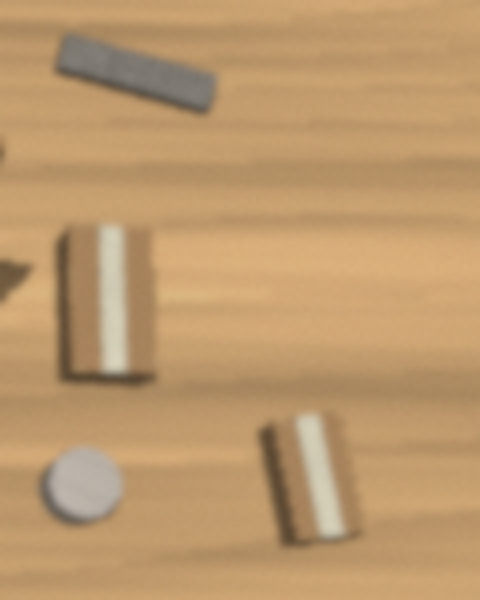

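View pics/caseside.png

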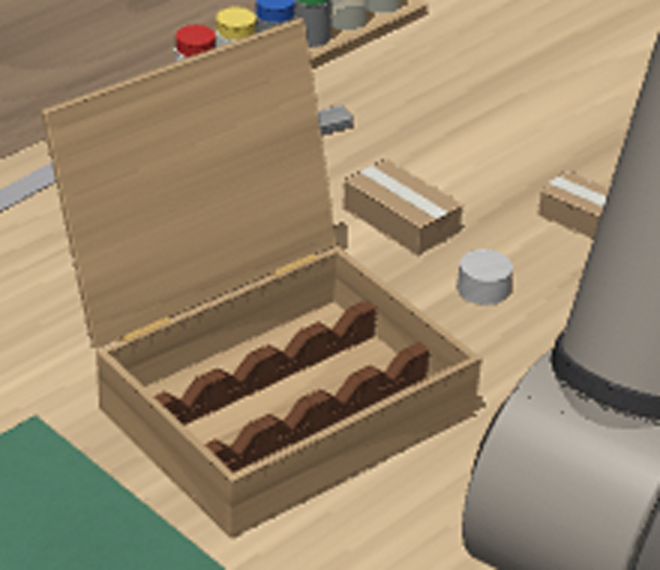

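The crops show the case with the hinge side up in the top view, and only two cartons: the larger at (447,186), the smaller at (498,230). I'll measure the case corners and refine the marker ends.

```bash
python3 - <<'E'
from h import *
t=cap("top"); f=t["frame"]
print(cv2.cvtColor(f,cv2.COLOR_BGR2HSV)[[170+20,212,205,180,185,260],[120,214,212,185,185,130]])
cv2.imwrite("pics/c1.png",cv2.resize(f[180:280,285:415],None,fx=6,fy=6,interpolation=cv2.INTER_CUBIC))
cv2.imwrite("pics/m1.png",cv2.resize(f[160:320,100:260],None,fx=3.7,fy=3.7,interpolation=cv2.INTER_CUBIC))
s=cap("side"); f=s["frame"]
cv2.imwrite("pics/m2.png",cv2.resize(f[260:410,90:320],None,fx=3.4,fy=3.4,interpolation=cv2.INTER_CUBIC))
cv2.imwrite("pics/c2.png",cv2.resize(f[180:300,260:410],None,fx=5,fy=5,interpolation=cv2.INTER_CUBIC))
E
```

```text
[[ 67  82 109]
 [ 21  32 136]
 [ 26  17 214]
 [ 25  33  84]
 [ 42  52  64]
 [ 70  97 121]]
```

View pics/c1.png

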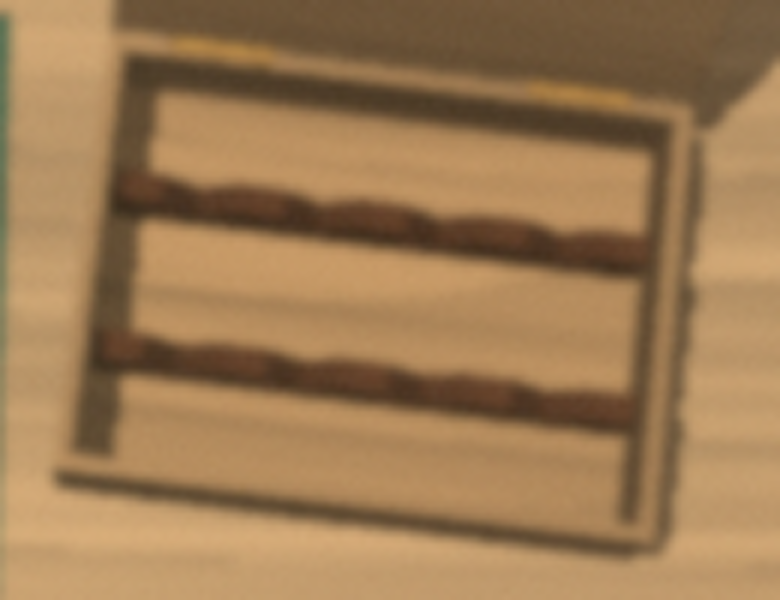

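View pics/m1.png

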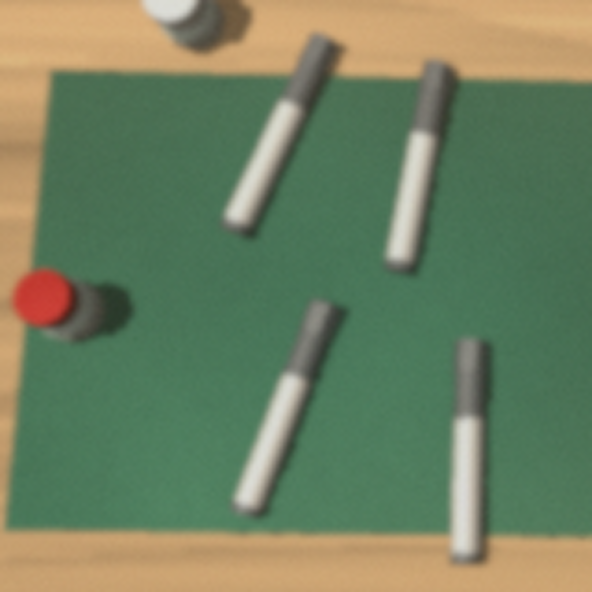

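View pics/m2.png

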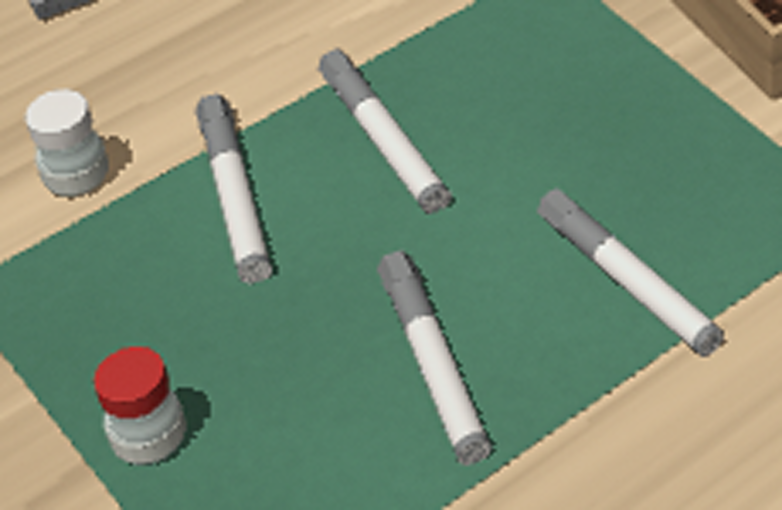

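View pics/c2.png

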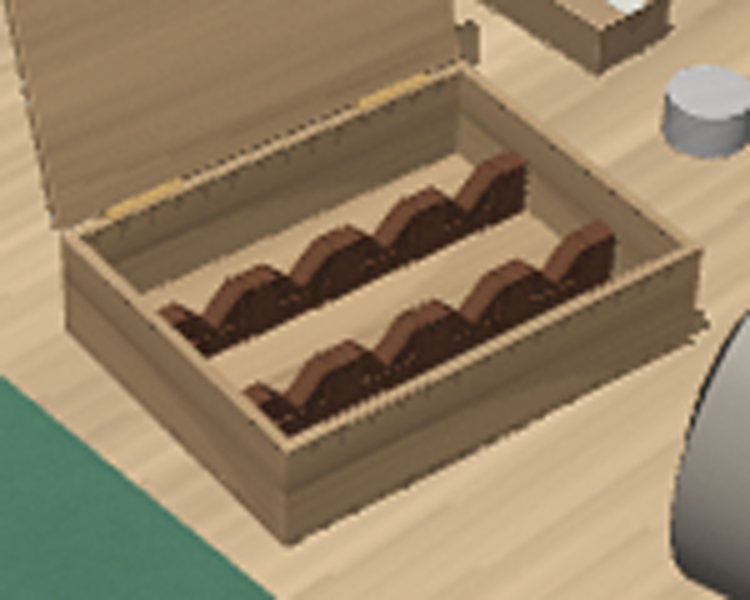

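```bash
cat > fit.py <<'E'
from h import *
from scipy.optimize import least_squares
def un(p,s,off): return (np.array(p,float)+.5)/s-.5+np.array(off)
def fit(W,L):
    W=np.asarray(W);L=np.asarray(L,float)
    r=least_squares(lambda v:(L@np.array([[np.cos(v[2]),np.sin(v[2])],[-np.sin(v[2]),np.cos(v[2])]])+v[:2]-W).ravel(),[*W.mean(0),0])
    return r.x,r.fun.reshape(-1,2)
E
python3 - <<'E'
from fit import *
t=cap("top"); s=cap("side")
MT=dict(A=[(322,40),(237,225)],B=[(437,66),(400,265)],C=[(323,305),(249,508)],D=[(472,345),(467,555)])
MS=dict(A=[(212,103),(255,268)],B=[(335,60),(435,197)],C=[(395,262),(473,447)],D=[(553,203),(710,338)])
for k in MT:
  for n,c,p in(("top",t,un(MT[k],3.7,(100,160))),("side",s,un(MS[k],3.4,(90,260)))):
    w=toplane(c,p,10)[:,:2]; d=w[0]-w[1]
    print(k,n,"ctr",w.mean(0).round(1),"len",np.linalg.norm(d).round(1),"ang",np.degrees(np.arctan2(d[1],d[0])).round(1))
L=[(86,114),(86,-114),(-86,114),(-86,-114)]
for n,c,p in(("top",t,un([(120,36),(693,106),(55,468),(658,545)],6,(285,180))),("side",s,un([(65,233),(463,65),(290,447),(703,250)],5,(260,180)))):
    x,r=fit(toplane(c,p,56)[:,:2],L); print(n,x[:2].round(1),np.degrees(x[2]).round(2),r.round(1).tolist())
E
```

```text
A top ctr [608.4 353.4] len 133.5 ang -20.0
A side ctr [609.3 353.3] len 138.9 ang -20.7
B top ctr [588.1 262.9] len 134.6 ang -7.0
B side ctr [588.7 262.1] len 136.8 ang -8.2
C top ctr [430.1 336.7] len 133.9 ang -16.1
C side ctr [430.4 337.2] len 136.7 ang -17.2
D top ctr [404.4 221.1] len 131.8 ang 1.5
D side ctr [404.  221.5] len 135.2 ang 1.7
top [527.1 -58. ] -6.36 [[0.9, 2.0], [-0.7, -1.5], [-0.4, -0.6], [0.1, 0.1]]
side [528.  -57.2] -6.64 [[0.5, 1.2], [1.5, -3.7], [-1.6, 3.3], [-0.3, -0.9]]
```

Measurements agree between the views to about 1 mm. Markers (centre, cap direction): A (609,353,-20.4°), B (588,262.5,-7.6°), C (430,337,-16.7°), D (404,221.3,+1.6°). Case: (527.5,-57.6), -6.5°.

Candidates for "marker", by top pixel: white ones at (176,196), (214,205), (178,270), (227,281), and purple ones at (168,376) and (397,320). I choose the four white ones; the crop m1.png confirmed white barrels with grey caps. Starting with D at (227,281).

```bash
python3 - <<'E'
from h import *
r=np.radians
goal(400,-150,400,r(91.6)); goal(404,221.3,300,r(91.6))
E
```

```text
t 0.5 pos [ 175.5 -494.8  404.7] jawdir deg -70.5 xdown [ 0. -0. -1.] q [-1.38  0.34  1.52  0.    1.28 -0.15] w 91.9
shift cm [  0.47 -24.99 -32.68] turn deg 17.9 or -162.1
t 0.5 pos [ 175.5 -494.8  404.7] jawdir deg -70.5 xdown [ 0. -0. -1.] q [-1.38  0.34  1.52  0.    1.28 -0.15] w 91.9
shift cm [ 10.47 -59.86 -45.47] turn deg 17.9 or -162.1
```

Call:
arm_command(moves=[[0.5,-25,-32.7,18,0.5],[0.5,-25,-32.7,18,0.5],[0.5,-25,-32.7,18,0.5],[0.5,-25,-32.7,18,0.5],[0.5,-25,-32.7,18,0.5],[0.5,-25,-32.7,18,0.5],[0.5,-25,-32.7,18,0.5],[0.5,-25,-32.7,18,0.5],[0.5,-25,-32.7,18,0.5],[0.5,-25,-32.7,18,0.5]])

```text
time: 1.5
tool_pos: [400.9, -148.0, 399.8]
tcp_rot: [-2.852, 1.57, 0.32]
contact_force: [0.3, -1.0, -1.6]
grip_width: 45.7
```

```bash
python3 - <<'E'
from h import *
r=np.radians
goal(404,221.3,300,r(91.6))
E
```

```text
t 1.5 pos [ 400.9 -148.   399.8] jawdir deg -88.2 xdown [ 0.  0. -1.] q [-0.53  0.17  1.78  0.    1.2   1.01] w 45.7
shift cm [  9.98 -36.9   -1.45] turn deg 0.2 or -179.8
```

Call:
arm_command(moves=[[4,-36.9,-1.5,0,0.5],[6,-36.9,-1.5,0,0.5],[8,-36.9,-1.5,0,0.5],[10,-36.9,-1.5,0,0.5],[10,-36.9,-1.5,0,0.5],[10,-36.9,-1.5,0,0.5],[10,-36.9,-1.5,0,0.5],[10,-36.9,-1.5,0,0.5],[10,-36.9,-1.5,0,0.5],[10,-36.9,-1.5,0,0.5]])

```text
time: 2.5
tool_pos: [404.8, 220.8, 299.5]
tcp_rot: [1.047, 1.57, -2.063]
contact_force: [-0.5, -0.8, -0.9]
grip_width: 46.0
```

```bash
python3 - <<'E'
from h import *
r=np.radians
goal(404,221.3,182,r(91.6))
c=cap("side","s1.png")
E
```

```text
t 2.5 pos [404.8 220.8 299.5] jawdir deg -88.2 xdown [-0.    -0.001 -1.   ] q [ 0.33  0.35  1.84 -0.    0.95  1.87] w 46.0
shift cm [11.75 -0.07  0.07] turn deg 0.2 or -179.8
```

View pics/s1.png

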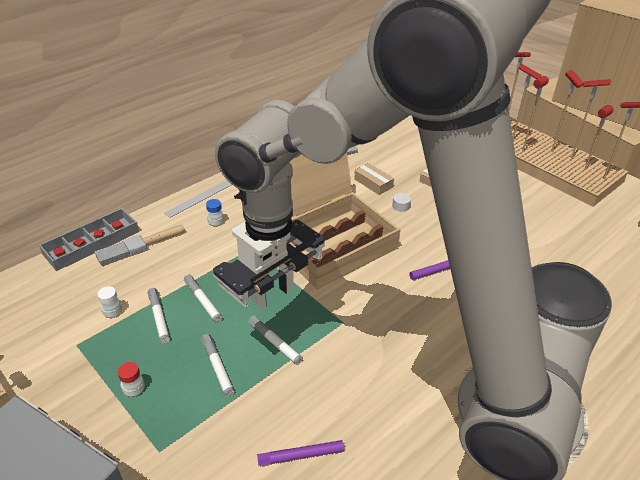

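The gripper hangs straight above marker D (275,338) with its jaws across it. Descend and grip.

Call:
arm_command(moves=[[4,0,0,0,0.5],[8,0,0,0,0.5],[10.5,0,0,0,0.5],[11.7,0,0,0,0.5],[11.7,0,0,0,0.5],[11.7,0,0,0,0],[11.7,0,0,0,0],[11.7,0,0,0,0],[11.7,0,0,0,0],[11.7,0,0,0,0]])

```text
time: 3.55
tool_pos: [405.2, 220.3, 183.6]
tcp_rot: [3.047, 1.569, -0.064]
contact_force: [0.3, -0.2, 6.5]
grip_width: 17.1
```

```bash
cat > gr.py <<'E'
from h import *
def groove(i,z,C=(527.5,-57.6,-6.5)):
    a=np.radians(C[2]); y=[-72,-24,24,72][i]
    goal(C[0]-np.sin(a)*y,C[1]+np.cos(a)*y,z,a+np.pi/2)
E
python3 - <<'E'
from gr import *
groove(0,300)
E
```

```text
t 3.5 pos [405.2 220.3 183.6] jawdir deg -88.2 xdown [ 0.002 -0.    -1.   ] q [ 0.33  0.55  1.95 -0.    0.64  1.87] w 17.1
shift cm [-11.61  35.28 -10.36] turn deg 8.3 or -171.7
```

Call:
arm_command(moves=[[-5,0,0,0,0],[-10,0,0,0,0],[-11.6,5,-1.5,4,0],[-11.6,35.3,-10.4,8.3,0],[-11.6,35.3,-10.4,8.3,0],[-11.6,35.3,-10.4,8.3,0],[-11.6,35.3,-10.4,8.3,0],[-11.6,35.3,-10.4,8.3,0],[-11.6,35.3,-10.4,8.3,0],[-11.6,35.3,-10.4,8.3,0]])

```text
time: 4.55
tool_pos: [520.5, -133.3, 299.8]
tcp_rot: [2.805, 1.567, -0.454]
contact_force: [0.4, 0.8, -0.2]
grip_width: 17.5
```

```bash
python3 - <<'E'
from gr import *
groove(0,240)
c=cap("side","s2.png")
c=cap("top","t2.png")
E
```

```text
t 4.5 pos [ 520.5 -133.3  299.8] jawdir deg -96.7 xdown [ 0.003 -0.001 -1.   ] q [-0.39  0.47  1.64 -0.    1.03  1.29] w 17.5
shift cm [ 5.98 -0.4   0.18] turn deg -0.2 or 179.8
```

View pics/s2.png

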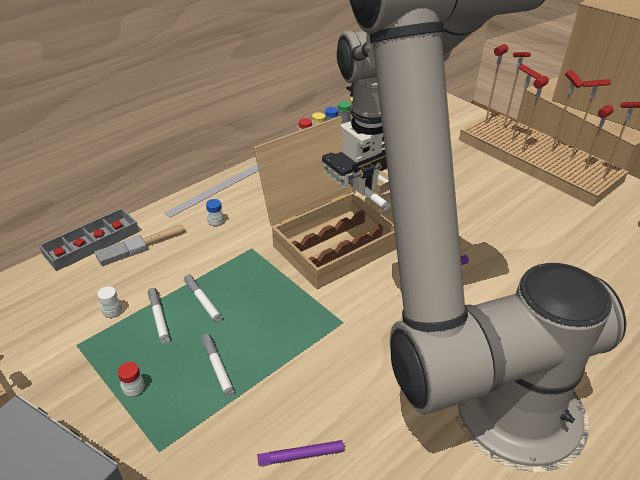

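View pics/t2.png

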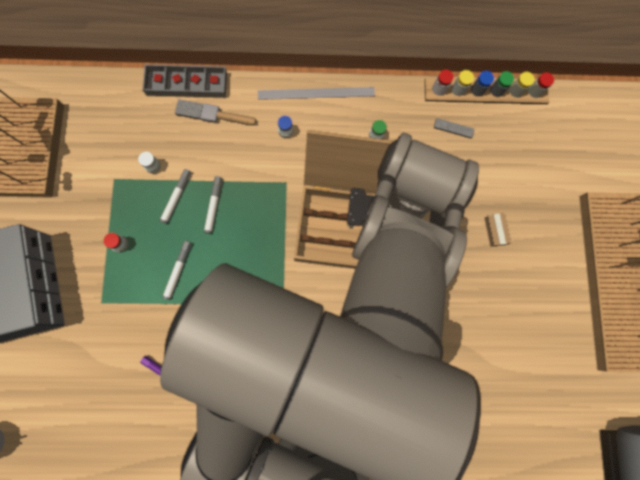

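The marker is held level at (380,200) in the side view, above groove 0. Lower it gently.

Call:
arm_command(moves=[[3,-0.4,0.2,0,0],[6,-0.4,0.2,0,0],[8,-0.4,0.2,0,0],[8.5,-0.4,0.2,0,0],[8.8,-0.4,0.2,0,0],[8.8,-0.4,0.2,0,0]])

```text
time: 5.25
tool_pos: [519.1, -127.6, 212.2]
tcp_rot: [2.925, 1.568, -0.333]
contact_force: [0.5, 0.4, -0.6]
grip_width: 16.9
```

```bash
python3 - <<'E'
from gr import *
groove(0,209)
c=cap("side"); cv2.imwrite("pics/s3.png",cv2.resize(c["frame"][100:300,240:460],None,fx=3.5,fy=3,interpolation=cv2.INTER_CUBIC))
E
```

```text
t 5.2 pos [ 519.1 -127.6  212.2] jawdir deg -96.7 xdown [ 0.003 -0.001 -1.   ] q [-0.38  0.59  1.73  0.    0.82  1.3 ] w 16.9
shift cm [ 0.32  0.15 -0.04] turn deg -0.2 or 179.8
```

View pics/s3.png

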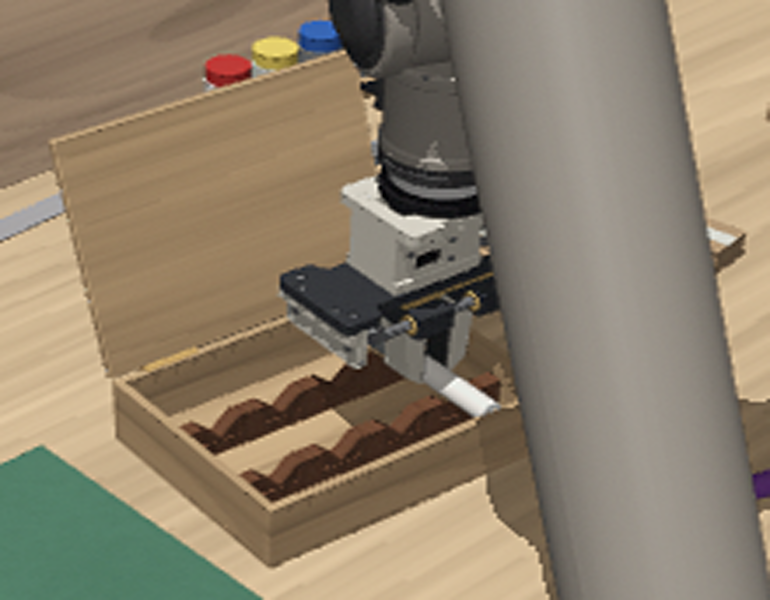

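Call:
arm_command(moves=[[0.1,0,0,0,0],[0.2,0,0,0,0],[0.3,0,0,0,0],[0.4,0,0,0,0],[0.4,0,0,0,0]])

```text
time: 5.8
tool_pos: [519.6, -127.5, 210.1]
tcp_rot: [2.994, 1.565, -0.265]
contact_force: [-1.6, 3.2, 11.6]
grip_width: 17.2
```

```bash
python3 - <<'E'
from gr import *
groove(0,209)
E
```

```text
t 5.8 pos [ 519.6 -127.5  210.1] jawdir deg -96.7 xdown [ 0.006 -0.002 -1.   ] q [-0.38  0.59  1.73  0.    0.82  1.3 ] w 17.2
shift cm [0.11 0.16 0.  ] turn deg -0.2 or 179.8
```

Contact at about the seated height (11.6 N upwards). Release with a narrow opening, then rise.

Call:
arm_command(moves=[[0,0,0,0,0],[0,0,0,0,0.3],[0,0,0,0,0.3],[0,0,0,0,0.3],[0,0,0,0,0.3],[-3,0,0,0,0.3],[-8,0,0,0,0.3],[-11,0,0,0,0.4]])

```text
time: 6.6
tool_pos: [519.3, -127.5, 322.9]
tcp_rot: [2.958, 1.562, -0.301]
contact_force: [0.4, -0.5, 0.3]
grip_width: 31.8
```

```bash
python3 - <<'E'
from gr import *
r=np.radians
goal(430.3,337,330,r(90-16.9))
goal(430.3,337,182,r(90-16.9))
E
```

```text
t 6.6 pos [ 519.3 -127.5  322.9] jawdir deg -96.7 xdown [ 0.008 -0.003 -1.   ] q [-0.38  0.44  1.62  0.    1.08  1.3 ] w 31.8
shift cm [ -0.9  -45.09  14.28] turn deg 10.2 or -169.8
t 6.6 pos [ 519.3 -127.5  322.9] jawdir deg -96.7 xdown [ 0.008 -0.003 -1.   ] q [-0.38  0.44  1.62  0.    1.08  1.3 ] w 31.8
shift cm [ 13.9  -45.11  14.4 ] turn deg 10.2 or -169.8
```

Call:
arm_command(moves=[[-0.9,-45.1,14.3,10.2,0.5],[-0.9,-45.1,14.3,10.2,0.5],[-0.9,-45.1,14.3,10.2,0.5],[-0.9,-45.1,14.3,10.2,0.5],[-0.9,-45.1,14.3,10.2,0.5],[-0.9,-45.1,14.3,10.2,0.5],[-0.9,-45.1,14.3,10.2,0.5],[-0.9,-45.1,14.3,10.2,0.5],[-0.9,-45.1,14.3,10.2,0.5],[-0.9,-45.1,14.3,10.2,0.5]])

```text
time: 7.6
tool_pos: [428.8, 340.4, 329.9]
tcp_rot: [-3.04, 1.562, -0.191]
contact_force: [0.8, 0.1, -0.7]
grip_width: 46.4
```

```bash
python3 - <<'E'
from gr import *
r=np.radians
goal(430.3,337,182,r(90-16.9))
for n in("side","top"):
    c=cap(n,n+"4.png")
    if n=="top": cv2.imwrite("pics/t4c.png",cv2.resize(c["frame"][120:290,280:420],None,fx=3.5,fy=3.5,interpolation=cv2.INTER_CUBIC))
    else: cv2.imwrite("pics/s4c.png",cv2.resize(c["frame"][170:300,260:420],None,fx=5,fy=4.6,interpolation=cv2.INTER_CUBIC))
E
```

```text
t 7.6 pos [428.8 340.4 329.9] jawdir deg -106.8 xdown [ 0.008 -0.002 -1.   ] q [ 0.53  0.45  1.57 -0.01  1.11  2.4 ] w 46.4
shift cm [14.8   0.3  -0.12] turn deg 0.1 or -179.9
```

View pics/s4c.png

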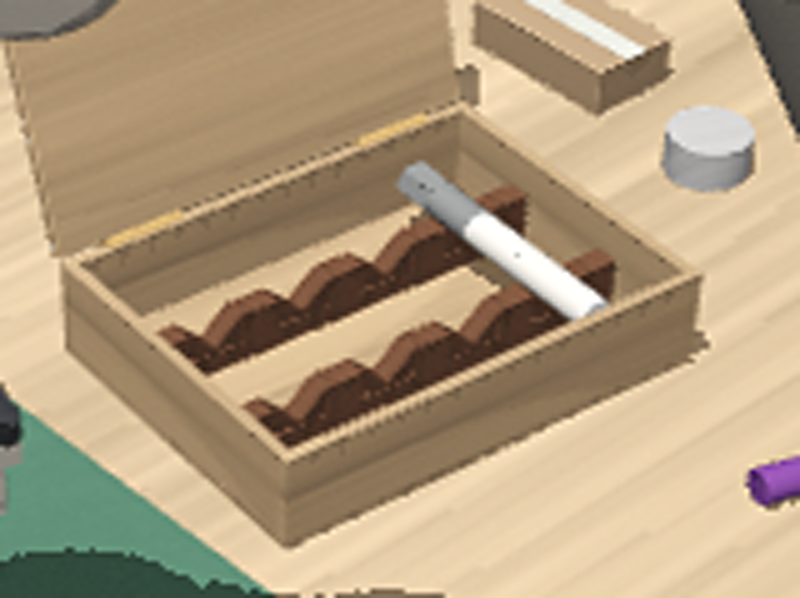

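View pics/t4c.png

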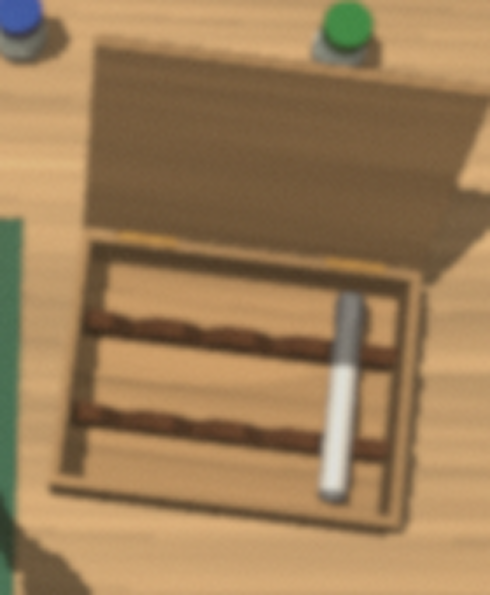

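View pics/side4.png

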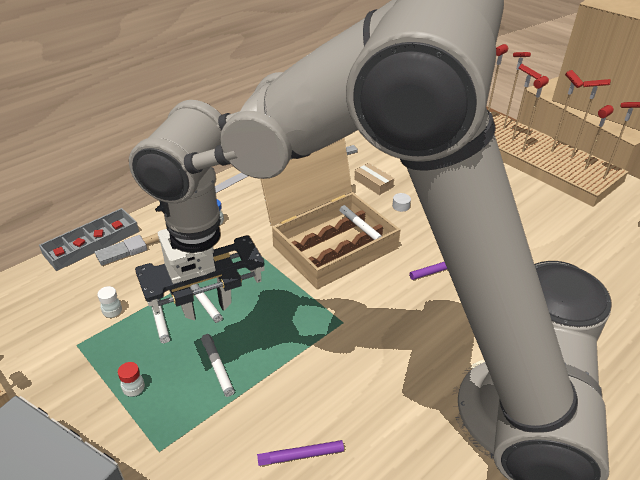

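The first marker lies across both rails in the right-most notch (groove 0), cap to the hinge. A check of its pose, then on with marker C.

```bash
python3 - <<'E'
from fit import *
t=cap("top"); s=cap("side")
w=toplane(t,un([(351,295),(333,495)],3.5,(280,120)),37)[:,:2];d=w[0]-w[1];print(w.mean(0),np.linalg.norm(d),np.degrees(np.arctan2(d[1],d[0])))
p=(np.array([(412,178),(595,305)])+.5)/[5,4.6]-.5+[260,170]
w=toplane(s,p,37)[:,:2];d=w[0]-w[1];print(w.mean(0),np.linalg.norm(d),np.degrees(np.arctan2(d[1],d[0])))
E
```

```text
[ 520.49895207 -128.05673936] 137.3427695213588 -5.888173154902997
[ 524.52266299 -129.30301917] 127.2139771622473 -3.751936810249903
```

Call:
arm_command(moves=[[4,0.3,-0.1,0,0.5],[8,0.3,-0.1,0,0.5],[12,0.3,-0.1,0,0.5],[14,0.3,-0.1,0,0.5],[14.8,0.3,-0.1,0,0.5],[14.8,0.3,-0.1,0,0],[14.8,0.3,-0.1,0,0],[14.8,0.3,-0.1,0,0],[14.8,0.3,-0.1,0,0],[14.8,0.3,-0.1,0,0]])

```text
time: 8.8
tool_pos: [431.4, 333.8, 182.8]
tcp_rot: [-3.069, 1.561, -0.221]
contact_force: [-0.7, -0.6, 6.8]
grip_width: 17.3
```

```bash
python3 - <<'E'
from gr import *
groove(1,300)
E
```

```text
t 8.8 pos [431.4 333.8 182.8] jawdir deg -106.8 xdown [ 0.01  -0.002 -1.   ] q [ 0.52  0.65  1.71 -0.01  0.77  2.39] w 17.3
shift cm [-11.53  37.04 -21.08] turn deg -10.3 or 169.7
```

Call:
arm_command(moves=[[-5,0,0,0,0],[-10,0,0,0,0],[-11.5,5,-2.8,-4,0],[-11.5,37,-21,-10.3,0],[-11.5,37,-21,-10.3,0],[-11.5,37,-21,-10.3,0],[-11.5,37,-21,-10.3,0],[-11.5,37,-21,-10.3,0],[-11.5,37,-21,-10.3,0],[-11.5,37,-21,-10.3,0]])

```text
time: 9.8
tool_pos: [518.0, -56.1, 299.8]
tcp_rot: [3.046, 1.56, -0.209]
contact_force: [0.2, 0.0, 0.1]
grip_width: 17.0
```

```bash
python3 - <<'E'
from gr import *
groove(1,209)
E
```

```text
t 9.8 pos [518.  -56.1 299.8] jawdir deg -96.5 xdown [ 0.01  -0.002 -1.   ] q [-0.26  0.44  1.69  0.    1.    1.43] w 17.0
shift cm [ 9.09  2.43 -0.86] turn deg -0.0 or 180.0
```

Call:
arm_command(moves=[[0,2.4,-0.8,0,0],[3,2.4,-0.8,0,0],[6,2.4,-0.8,0,0],[8,2.4,-0.8,0,0],[8.4,2.4,-0.8,0,0],[8.4,2.4,-0.8,0,0],[8.4,2.4,-0.8,0,0]])

```text
time: 10.5
tool_pos: [524.6, -81.1, 217.0]
tcp_rot: [3.033, 1.558, -0.222]
contact_force: [-0.0, -0.6, -0.6]
grip_width: 16.9
```

```bash
python3 - <<'E'
from gr import *
groove(1,208.8)
E
```

```text
t 10.5 pos [524.6 -81.1 217. ] jawdir deg -96.5 xdown [ 0.012 -0.003 -1.   ] q [-0.3   0.57  1.74  0.    0.82  1.39] w 16.9
shift cm [ 0.82  0.03 -0.01] turn deg -0.0 or 180.0
```

```bash
python3 - <<'E'
s=open('h.py').read()
s=s.replace('d=R.T@(np.array([gx,gy,gz])-o["tool_pos"])/10','tip=o["tool_pos"]+178*R[:,0]+np.array([0,0,178]); d=R.T@(np.array([gx,gy,gz])-tip)/10')
s=s.replace('"pos",o["tool_pos"].round(1)','"tip-pos",tip.round(1),"F",o["contact_force"].round(1)')
open('h.py','w').write(s)
E
python3 -c "
from gr import *
groove(1,208.8)"
```

```text
t 10.5 tip-pos [526.8 -81.6 217. ] F [-0.  -0.6 -0.6] jawdir deg -96.5 xdown [ 0.012 -0.003 -1.   ] q [-0.3   0.57  1.74  0.    0.82  1.39] w 16.9
shift cm [0.82 0.01 0.21] turn deg -0.0 or 180.0
```

Call:
arm_command(moves=[[0.4,0,0,0,0],[0.6,0,0,0,0],[0.8,0,0,0,0],[0.9,0,0,0,0],[0.9,0,0,0,0]])

```text
time: 11.0
tool_pos: [525.1, -80.6, 210.0]
tcp_rot: [3.078, 1.556, -0.177]
contact_force: [-3.3, 4.4, 15.7]
grip_width: 16.9
```

```bash
python3 -c "
from gr import *
r=np.radians
goal(588.4,262.5,320,r(90-7.9))"
```

```text
t 11.0 tip-pos [527.7 -81.1 210. ] F [-3.3  4.4 15.7] jawdir deg -96.5 xdown [ 0.015 -0.003 -1.   ] q [-0.3   0.59  1.74  0.    0.8   1.39] w 16.9
shift cm [-11.   -34.81  -2.31] turn deg 1.4 or -178.6
```

Call:
arm_command(moves=[[0,0,0,0,0.3],[0,0,0,0,0.3],[0,0,0,0,0.3],[-3,0,0,0,0.3],[-7,0,0,0,0.3],[-11,0,0,0,0.4],[-11,-34.8,-2.3,1.4,0.5],[-11,-34.8,-2.3,1.4,0.5],[-11,-34.8,-2.3,1.4,0.5],[-11,-34.8,-2.3,1.4,0.5]])

```text
time: 12.0
tool_pos: [559.2, 118.1, 319.9]
tcp_rot: [3.089, 1.556, -0.191]
contact_force: [0.4, -0.5, -0.2]
grip_width: 46.0
```

```bash
python3 - <<'E'
from gr import *
goal(588.4,262.5,182.5,np.radians(90-7.9))
for n in("side","top"):
    c=cap(n,n+"5.png")
E
```

```text
t 12.0 tip-pos [561.8 117.6 319.9] F [ 0.4 -0.5 -0.2] jawdir deg -97.9 xdown [ 0.014 -0.003 -1.   ] q [ 0.08  0.5   1.52 -0.    1.11  1.79] w 46.0
shift cm [ 13.73 -14.73  -0.43] turn deg -0.0 or 180.0
```

View pics/side5.png

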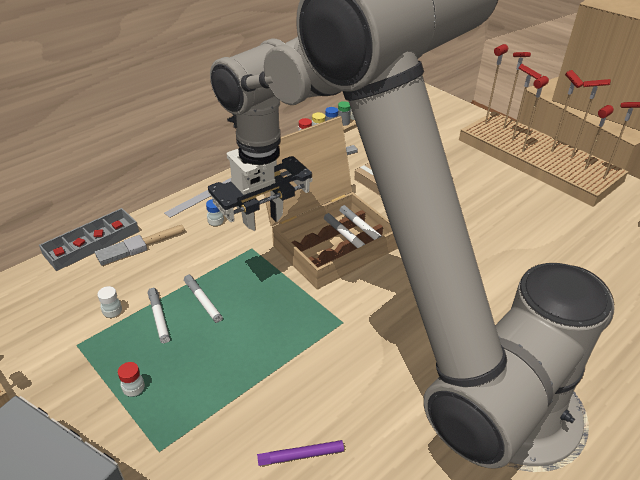

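Two markers (345,225) and (360,222) now lie in the case. Now marker B at (203,300).

Call:
arm_command(moves=[[0,-14.7,-0.4,0,0.5],[0,-14.7,-0.4,0,0.5],[0,-14.7,-0.4,0,0.5],[5,-14.7,-0.4,0,0.5],[10,-14.7,-0.4,0,0.5],[13.2,-14.7,-0.4,0,0.5],[13.7,-14.7,-0.4,0,0.5],[13.7,-14.7,-0.4,0,0],[13.7,-14.7,-0.4,0,0],[13.7,-14.7,-0.4,0,0]])

```text
time: 13.1
tool_pos: [585.1, 266.6, 184.4]
tcp_rot: [-3.02, 1.554, -0.011]
contact_force: [-0.5, 0.6, -0.9]
grip_width: 26.4
```

```bash
sed -i 's/527.5,-57.6,-6.5/527.5,-56.6,-6.5/' gr.py; python3 - <<'E'
from gr import *
groove(2,300)
E
```

```text
t 13.1 tip-pos [588.2 266.6 184.4] F [-0.5  0.6 -0.9] jawdir deg -97.6 xdown [ 0.017 -0.    -1.   ] q [ 0.31  0.78  1.42 -0.01  0.93  2.02] w 26.4
shift cm [-11.65  30.41   1.6 ] turn deg -1.1 or 178.9
```

Not yet fully closed; let the fingers finish, then lift and carry.

Call:
arm_command(moves=[[0.1,0,0,0,0],[0.1,0,0,0,0],[0.1,0,0,0,0]])

```text
time: 13.4
tool_pos: [585.5, 266.5, 184.6]
tcp_rot: [-3.002, 1.552, 0.007]
contact_force: [-0.4, -0.6, 6.2]
grip_width: 17.2
```

```bash
python3 - <<'E'
from gr import *
groove(2,300)
E
```

```text
t 13.4 tip-pos [588.9 266.6 184.6] F [-0.4 -0.6  6.2] jawdir deg -97.6 xdown [ 0.019  0.    -1.   ] q [ 0.31  0.78  1.42 -0.01  0.93  2.02] w 17.2
shift cm [-11.65  30.41   1.65] turn deg -1.1 or 178.9
```

Call:
arm_command(moves=[[-5,0,0,0,0],[-10,0,0,0,0],[-11.6,4,0.2,0,0],[-11.6,30.4,1.6,-1.1,0],[-11.6,30.4,1.6,-1.1,0],[-11.6,30.4,1.6,-1.1,0],[-11.6,30.4,1.6,-1.1,0],[-11.6,30.4,1.6,-1.1,0],[-11.6,30.4,1.6,-1.1,0],[-11.6,30.4,1.6,-1.1,0]])

```text
time: 14.4
tool_pos: [527.0, -34.6, 299.5]
tcp_rot: [-3.02, 1.552, 0.005]
contact_force: [-0.1, 0.3, -0.6]
grip_width: 17.0
```

```bash
python3 - <<'E'
from gr import *
groove(2,210)
E
```

```text
t 14.4 tip-pos [530.4 -34.6 299.5] F [-0.1  0.3 -0.6] jawdir deg -96.7 xdown [ 0.019  0.    -1.   ] q [-0.21  0.45  1.67  0.    1.    1.47] w 17.0
shift cm [ 8.95 -0.16  0.21] turn deg -0.2 or 179.8
```

Call:
arm_command(moves=[[3,-0.2,0.2,0,0],[6,-0.2,0.2,0,0],[8,-0.2,0.2,0,0],[8.4,-0.2,0.2,0,0],[8.6,-0.2,0.2,0,0],[8.8,-0.2,0.2,0,0],[8.9,-0.2,0.2,0,0],[9,-0.2,0.2,0,0],[9,-0.2,0.2,0,0]])

```text
time: 15.3
tool_pos: [527.3, -32.1, 210.9]
tcp_rot: [-3.016, 1.549, 0.009]
contact_force: [-1.3, 2.6, 5.0]
grip_width: 17.1
```

```bash
python3 - <<'E'
from gr import *
groove(2,210)
goal(609,353.4,320,np.radians(90-20.5))
E
```

```text
t 15.3 tip-pos [531.1 -32.1 210.9] F [-1.3  2.6  5. ] jawdir deg -96.7 xdown [ 0.021  0.    -1.   ] q [-0.21  0.58  1.75  0.01  0.79  1.48] w 17.1
shift cm [0.09 0.07 0.09] turn deg -0.2 or 179.8
t 15.3 tip-pos [531.1 -32.1 210.9] F [-1.3  2.6  5. ] jawdir deg -96.7 xdown [ 0.021  0.    -1.   ] q [-0.21  0.58  1.75  0.01  0.79  1.48] w 17.1
shift cm [-10.73 -39.23  -3.46] turn deg 13.8 or -166.2
```

Call:
arm_command(moves=[[0,0,0,0,0.3],[0,0,0,0,0.3],[0,0,0,0,0.3],[-3,0,0,0,0.3],[-7,0,0,0,0.3],[-10.7,0,0,0,0.4],[-10.7,-39.2,-3.5,13.8,0.5],[-10.7,-39.2,-3.5,13.8,0.5],[-10.7,-39.2,-3.5,13.8,0.5],[-10.7,-39.2,-3.5,13.8,0.5]])

```text
time: 16.3
tool_pos: [565.1, 159.8, 318.9]
tcp_rot: [-2.779, 1.549, 0.004]
contact_force: [1.1, -1.3, 0.3]
grip_width: 45.6
```

```bash
python3 - <<'E'
from gr import *
goal(609,353.4,183,np.radians(90-20.5))
c=cap("side"); cv2.imwrite("pics/s6.png",cv2.resize(c["frame"][170:400,80:420],None,fx=2.3,fy=2.3,interpolation=cv2.INTER_CUBIC))
c=cap("top"); print(toplane(c,[(148,159)],56), toplane(c,[(113,241)],56))
E
```

```text
t 16.3 tip-pos [569.  159.8 318.9] F [ 1.1 -1.3  0.3] jawdir deg -110.6 xdown [ 0.022  0.    -1.   ] q [ 0.15  0.53  1.48 -0.    1.12  2.08] w 45.6
shift cm [ 13.68 -19.43   3.33] turn deg -0.1 or 179.9
[[681.03744872 408.8624362   56.        ]] [[485.87971561 470.33427532  56.        ]]
```

View pics/s6.png

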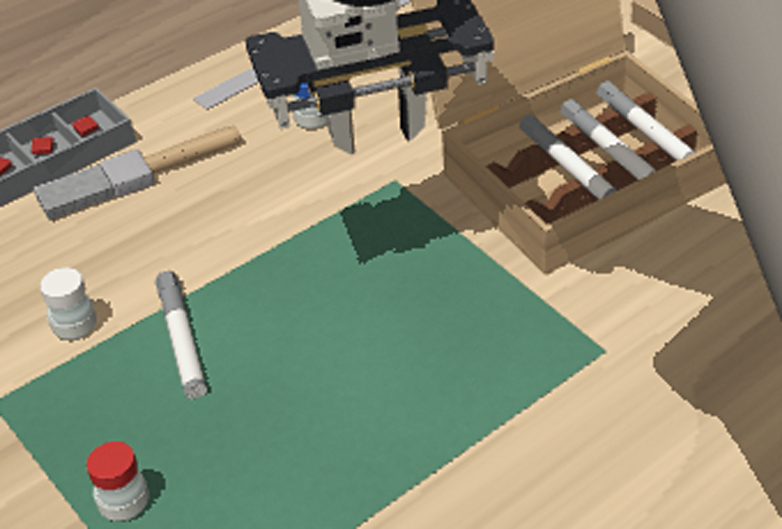

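Three markers are in the case. The last white marker is A at (182,335) in this crop; the white jar lies 48 mm off to the side of the gripper body.

Call:
arm_command(moves=[[0,-19.4,3.3,0,0.5],[0,-19.4,3.3,0,0.5],[0,-19.4,3.3,0,0.5],[0,-19.4,3.3,0,0.5],[0,-19.4,3.3,0,0.5],[5,-19.4,3.3,0,0.5],[10,-19.4,3.3,0,0.5],[13.2,-19.4,3.3,0,0.5],[13.7,-19.4,3.3,0,0.5],[13.7,-19.4,3.3,0,0.5]])

```text
time: 17.4
tool_pos: [604.1, 356.3, 181.7]
tcp_rot: [-2.747, 1.551, 0.042]
contact_force: [-0.8, -0.5, 0.0]
grip_width: 45.8
```

Call:
arm_command(moves=[[0,0,0,0,0],[0,0,0,0,0],[0,0,0,0,0],[0,0,0,0,0],[0,0,0,0,0]])

```text
time: 17.9
tool_pos: [604.3, 356.3, 182.5]
tcp_rot: [-2.734, 1.55, 0.054]
contact_force: [-0.8, -0.8, 2.8]
grip_width: 17.4
```

```bash
python3 - <<'E'
from gr import *
groove(3,300)
E
```

```text
t 17.9 tip-pos [608.1 356.6 182.5] F [-0.8 -0.8  2.8] jawdir deg -110.2 xdown [ 0.021  0.001 -1.   ] q [ 0.43  0.87  1.21 -0.01  1.04  2.35] w 17.4
shift cm [-11.94  34.46  -5.25] turn deg -13.7 or 166.3
```

Call:
arm_command(moves=[[-5,0,0,0,0],[-10,0,0,0,0],[-12,4,-0.6,0,0],[-12,34.4,-5.2,-13.7,0],[-12,34.4,-5.2,-13.7,0],[-12,34.4,-5.2,-13.7,0],[-12,34.4,-5.2,-13.7,0],[-12,34.4,-5.2,-13.7,0],[-12,34.4,-5.2,-13.7,0],[-12,34.4,-5.2,-13.7,0]])

```text
time: 18.9
tool_pos: [530.7, 11.2, 300.8]
tcp_rot: [-3.028, 1.55, -0.005]
contact_force: [0.0, 0.4, -0.4]
grip_width: 17.2
```

```bash
python3 - <<'E'
from gr import *
groove(3,208.5)
E
```

```text
t 18.9 tip-pos [534.3  11.2 300.8] F [ 0.   0.4 -0.4] jawdir deg -96.8 xdown [ 0.021 -0.    -1.   ] q [-0.12  0.45  1.66  0.    1.    1.56] w 17.2
shift cm [ 9.23 -0.36  0.11] turn deg -0.3 or 179.7
```

Call:
arm_command(moves=[[3,-0.4,0.1,0,0],[6,-0.4,0.1,0,0],[8,-0.4,0.1,0,0],[8.6,-0.4,0.1,0,0],[8.8,-0.4,0.1,0,0],[9,-0.4,0.1,0,0],[9.1,-0.4,0.1,0,0],[9.2,-0.4,0.1,0,0],[9.2,-0.4,0.1,0,0]])

```text
time: 19.8
tool_pos: [532.3, 15.4, 209.5]
tcp_rot: [-3.033, 1.548, -0.01]
contact_force: [0.3, 1.5, 1.7]
grip_width: 16.8
```

```bash
python3 - <<'E'
from gr import *
groove(3,208.5)
E
```

```text
t 19.8 tip-pos [536.3  15.3 209.5] F [0.3 1.5 1.7] jawdir deg -96.8 xdown [ 0.022 -0.    -1.   ] q [-0.12  0.59  1.74  0.    0.79  1.57] w 16.8
shift cm [0.1  0.05 0.06] turn deg -0.3 or 179.7
```

Call:
arm_command(moves=[[0.1,0,0,0,0],[0.1,0,0,0,0.3],[0.1,0,0,0,0.3],[0.1,0,0,0,0.3],[-3,0,0,0,0.3],[-8,0,0,0,0.3],[-13,0,0,0,0.3],[-13,-20,0,0,0.3],[-13,-25,0,0,0.3],[-13,-25,0,0,0]])

```text
time: 20.8
tool_pos: [547.2, 165.5, 340.5]
tcp_rot: [-3.026, 1.547, -0.004]
contact_force: [0.2, -0.3, -0.8]
grip_width: 23.3
```

```bash
python3 - <<'E'
from gr import *
goal(600,0,440,np.radians(90-6.5))
c=cap("side"); cv2.imwrite("pics/s7.png",cv2.resize(c["frame"][110:300,240:420],None,fx=4,fy=3.1,interpolation=cv2.INTER_CUBIC))
c=cap("top"); cv2.imwrite("pics/t7.png",cv2.resize(c["frame"][110:290,280:440],None,fx=3.3,fy=3.3,interpolation=cv2.INTER_CUBIC))
E
```

```text
t 20.8 tip-pos [551.4 165.5 340.5] F [ 0.2 -0.3 -0.8] jawdir deg -96.9 xdown [ 0.024 -0.    -1.   ] q [ 0.16  0.48  1.5  -0.    1.14  1.85] w 23.3
shift cm [-9.83 15.82 -7.04] turn deg -0.4 or 179.6
```

View pics/s7.png

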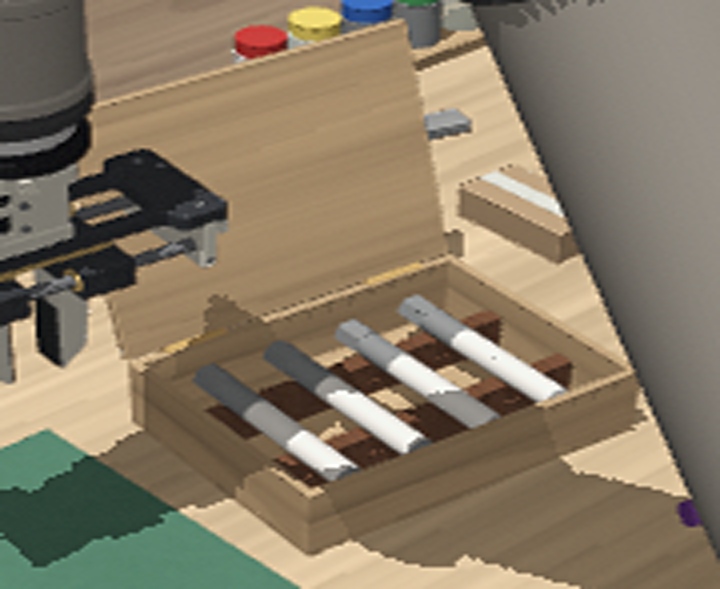

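View pics/t7.png

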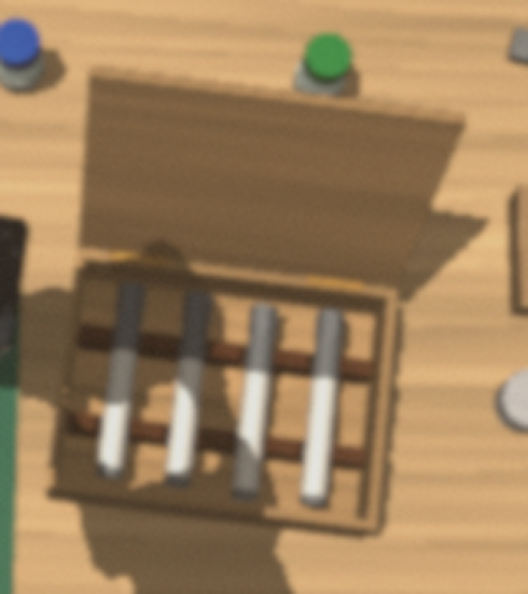

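All four markers lie evenly in the four grooves, caps at the hinge. The lid's far corner is at (465,115) in the top crop and (405,22) in the side crop; triangulate it.

```bash
python3 - <<'E'
from fit import *
t=cap("top"); s=cap("side")
pt=un([(465,116)],3.3,(280,110)); ps=(np.array([(405,22)])+.5)/[4,3.1]-.5+[240,110]
# original pic check: side0 lid top-left corner (257,148), top (307,131)
def tri(a,b):
    d1=ray(t,a)[0];d2=ray(s,b)[0];d1/=np.linalg.norm(d1);d2/=np.linalg.norm(d2)
    A=np.c_[d1,-d2]; k=np.linalg.lstsq(A,np.array(s["origin"])-np.array(t["origin"]),rcond=None)[0]
    P=np.array(t["origin"])+k[0]*d1;Q=np.array(s["origin"])+k[1]*d2; return (P+Q)/2,np.linalg.norm(P-Q)
a=np.radians(-6.5); ex=np.array([np.cos(a),np.sin(a)]);ey=np.array([-ex[1],ex[0]])
for P,e in (tri(pt,ps),tri(un([(92,69)],3.3,(280,110)),np.array([[256.5,147.5]]))):
    d=P[:2]-[527.5,-56.6]; X=d@ex;Y=d@ey; print(P.round(1),round(e,1),"case",X.round(1),Y.round(1),"lid ang",np.arctan2(P[2]-56,-(X-86)).round(2),np.hypot(P[2]-56,X-86).round(0))
E
```

```text
[ 656.5 -184.8  232. ] 1.8 case 142.7 -112.8 lid ang 1.88 185.0
[679.6  38.2 232.7] 3.9 case 140.4 111.4 lid ang 1.87 185.0
```

```bash
cat >> gr.py <<'E'
def cg(X,Y,z,C=(527.5,-56.6,-6.5)):
    a=np.radians(C[2]); goal(C[0]+np.cos(a)*X-np.sin(a)*Y,C[1]+np.sin(a)*X+np.cos(a)*Y,z,a+np.pi/2)
def where(C=(527.5,-56.6,-6.5)):
    o,R=state(); tip=o["tool_pos"]+178*R[:,0]+np.array([0,0,178]); a=np.radians(C[2]); d=tip[:2]-C[:2]
    print("case tip",np.round([d[0]*np.cos(a)+d[1]*np.sin(a),-d[0]*np.sin(a)+d[1]*np.cos(a),tip[2]],1))
E
python3 -c "
from gr import *
where(); cg(172,165,380); cg(172,20,380)"
```

```text
case tip [ -2.  223.1 339.4]
t 21.0 tip-pos [550.7 165.3 339.4] F [ 0.3  0.7 -0.4] jawdir deg -96.6 xdown [ 0.022 -0.001 -1.   ] q [ 0.16  0.48  1.5  -0.    1.14  1.85] w 8.2
shift cm [ -3.69   5.76 -17.5 ] turn deg -0.1 or 179.9
t 21.0 tip-pos [550.7 165.3 339.4] F [ 0.3  0.7 -0.4] jawdir deg -96.6 xdown [ 0.022 -0.001 -1.   ] q [ 0.16  0.48  1.5  -0.    1.14  1.85] w 8.2
shift cm [ -3.71  20.26 -17.53] turn deg -0.1 or 179.9
```

Call:
arm_command(moves=[[-3.7,3,-10,0,0],[-3.7,3,-17.5,0,0],[-3.7,3,-17.5,0,0],[-3.7,3,-17.5,0,0],[-3.7,5.8,-17.5,0,0],[-3.7,20.3,-17.5,0,0],[-3.7,20.3,-17.5,0,0],[-3.7,20.3,-17.5,0,0],[-3.7,20.3,-17.5,0,0],[-3.7,20.3,-17.5,0,0]])

```text
time: 22.0
tool_pos: [695.9, -59.6, 379.6]
tcp_rot: [-3.045, 1.55, -0.024]
contact_force: [-0.6, -0.2, -0.3]
grip_width: 0.4
```

```bash
python3 - <<'E'
from gr import *
where(); cg(110,20,380); cg(-20,20,380)
c=cap("side","s8.png")
E
```

```text
case tip [171.3  16.4 379.6]
t 22.0 tip-pos [699.6 -59.7 379.6] F [-0.6 -0.2 -0.3] jawdir deg -96.9 xdown [ 0.021 -0.001 -1.   ] q [-0.2   0.69  1.01  0.    1.42  1.49] w 0.4
shift cm [-0.16 -0.31  6.13] turn deg -0.4 or 179.6
t 22.0 tip-pos [699.6 -59.7 379.6] F [-0.6 -0.2 -0.3] jawdir deg -96.9 xdown [ 0.021 -0.001 -1.   ] q [-0.2   0.69  1.01  0.    1.42  1.49] w 0.4
shift cm [-0.44 -0.23 19.13] turn deg -0.4 or 179.6
```

View pics/s8.png

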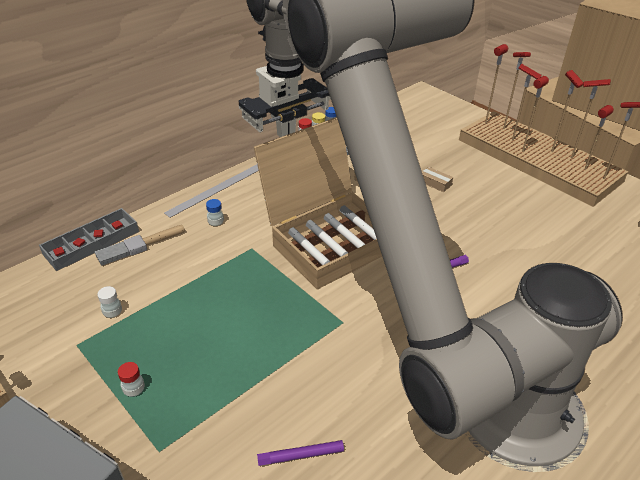

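The fingers are behind the lid at (285,135) with clearance. Pull the lid over at moderate speed.

Call:
arm_command(moves=[[0,-0.2,2,0,0],[0,-0.2,4,0,0],[0,-0.2,6,0,0],[0,-0.2,8,0,0],[-0.1,-0.2,10,0,0],[-0.2,-0.2,12,0,0],[-0.3,-0.2,14,0,0],[-0.3,-0.2,15.5,0,0],[-0.3,-0.2,16.5,0,0],[-0.3,-0.2,16.5,0,0]])

```text
time: 23.05
tool_pos: [531.7, -35.5, 379.5]
tcp_rot: [-3.029, 1.55, -0.004]
contact_force: [0.6, 0.6, 0.4]
grip_width: 0.4
```

```bash
python3 - <<'E'
from gr import *
where()
for th in (.8,.6,.4,.2,.05): 
    print(th); cg(86-150*np.cos(th)+10,20,178+64+150*np.sin(th))
c=cap("side","s9.png")
E
```

```text
case tip [  5.5  21.8 379.6]
0.8
t 23.1 tip-pos [535.5 -35.6 379.6] F [0.6 0.6 0.4] jawdir deg -96.7 xdown [ 0.021 -0.    -1.   ] q [-0.21  0.37  1.55  0.    1.2   1.47] w 0.4
shift cm [2.96 0.19 1.46] turn deg -0.2 or 179.8
0.6
t 23.1 tip-pos [535.5 -35.6 379.6] F [0.6 0.6 0.4] jawdir deg -96.7 xdown [ 0.021 -0.    -1.   ] q [-0.21  0.37  1.55  0.    1.2   1.47] w 0.4
shift cm [5.21 0.2  3.44] turn deg -0.2 or 179.8
0.4
t 23.1 tip-pos [535.5 -35.6 379.6] F [0.6 0.6 0.4] jawdir deg -96.7 xdown [ 0.021 -0.    -1.   ] q [-0.21  0.37  1.55  0.    1.2   1.47] w 0.4
shift cm [7.81 0.22 4.93] turn deg -0.2 or 179.8
0.2
t 23.1 tip-pos [535.5 -35.6 379.6] F [0.6 0.6 0.4] jawdir deg -96.7 xdown [ 0.021 -0.    -1.   ] q [-0.21  0.37  1.55  0.    1.2   1.47] w 0.4
shift cm [10.65  0.23  5.88] turn deg -0.2 or 179.8
0.05
t 23.1 tip-pos [535.5 -35.6 379.6] F [0.6 0.6 0.4] jawdir deg -96.7 xdown [ 0.021 -0.    -1.   ] q [-0.21  0.37  1.55  0.    1.2   1.47] w 0.4
shift cm [12.88  0.23  6.2 ] turn deg -0.2 or 179.8
```

View pics/s9.png

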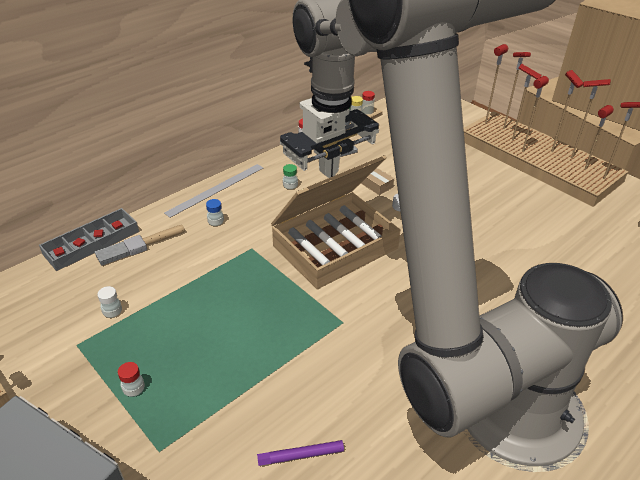

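The lid now leans over the case, about half way, with the fingers on its outer face at (333,170). Follow the arc down.

Call:
arm_command(moves=[[1.5,0.2,0.8,0,0],[3,0.2,1.5,0,0],[4.1,0.2,2.5,0,0],[5.2,0.2,3.4,0,0],[6.5,0.2,4.2,0,0],[7.8,0.2,4.9,0,0],[9.2,0.2,5.4,0,0],[10.6,0.2,5.9,0,0],[12,0.2,6.1,0,0],[12.9,0.2,6.2,0,0]])

```text
time: 24.1
tool_pos: [473.6, -30.5, 248.1]
tcp_rot: [-3.023, 1.551, 0.002]
contact_force: [-0.6, 0.2, 1.7]
grip_width: 0.5
```

```bash
python3 - <<'E'
from gr import *
where(); cg(-65,20,242)
c=cap("side","s10.png")
E
```

```text
case tip [-52.9  20.2 248.2]
t 24.1 tip-pos [477.2 -30.5 248.2] F [-0.6  0.2  1.7] jawdir deg -96.7 xdown [ 0.02  0.   -1.  ] q [-0.23  0.45  1.87  0.01  0.81  1.46] w 0.5
shift cm [0.59 0.03 1.22] turn deg -0.2 or 179.8
```

View pics/s10.png

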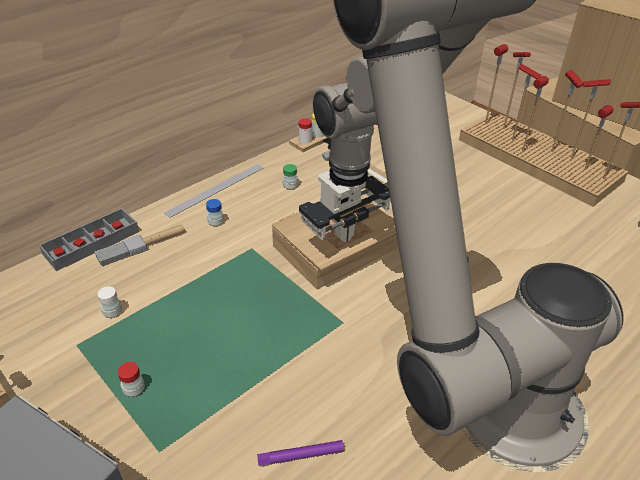

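Call:
arm_command(moves=[[0.3,0,0,0,0],[0.6,0,0,0,0],[0.8,0,0,0,0],[0.9,0,0,0,0],[1.0,0,0,0,0],[1.0,0,0,0,0]])

```text
time: 24.75
tool_pos: [473.4, -30.3, 242.1]
tcp_rot: [-3.049, 1.549, -0.023]
contact_force: [-17.0, 1.6, 51.0]
grip_width: 0.3
```

```bash
python3 - <<'E'
from gr import *
where(); cg(-65,20,242)
E
```

```text
case tip [-53.   20.3 242.1]
t 24.8 tip-pos [477.2 -30.4 242.1] F [-17.    1.6  51. ] jawdir deg -96.7 xdown [ 0.021 -0.001 -1.   ] q [-0.23  0.45  1.88  0.01  0.79  1.46] w 0.3
shift cm [-0.01  0.04  1.2 ] turn deg -0.2 or 179.8
```

The tip height of 64 mm and firm contact (51 N, on the fingers) say the lid is shut. Retreat and look.

Call:
arm_command(moves=[[-3,0,0,0,0],[-8,0,0,0,0],[-13,0,0,0,0],[-15,-10,0,0,0.8],[-15,-25,0,0,0.8],[-15,-25,0,0,0.8],[-15,-25,0,0,0.8],[-15,-25,0,0,0.8],[-15,-25,0,0,0.8]])

```text
time: 25.65
tool_pos: [499.0, 223.2, 393.1]
tcp_rot: [-2.944, 1.547, 0.088]
contact_force: [0.8, -0.6, -0.5]
grip_width: 43.6
```

```bash
python3 - <<'E'
from gr import *
where()
c=cap("side","s11.png")
cv2.imwrite("pics/s11c.png",cv2.resize(c["frame"][150:300,260:460],None,fx=4,fy=4,interpolation=cv2.INTER_CUBIC))
c=cap("top","t11.png")
cv2.imwrite("pics/t11c.png",cv2.resize(c["frame"][150:290,280:540],None,fx=3,fy=3,interpolation=cv2.INTER_CUBIC))
E
```

```text
case tip [-55.8 275.6 393.2]
```

View pics/s11c.png

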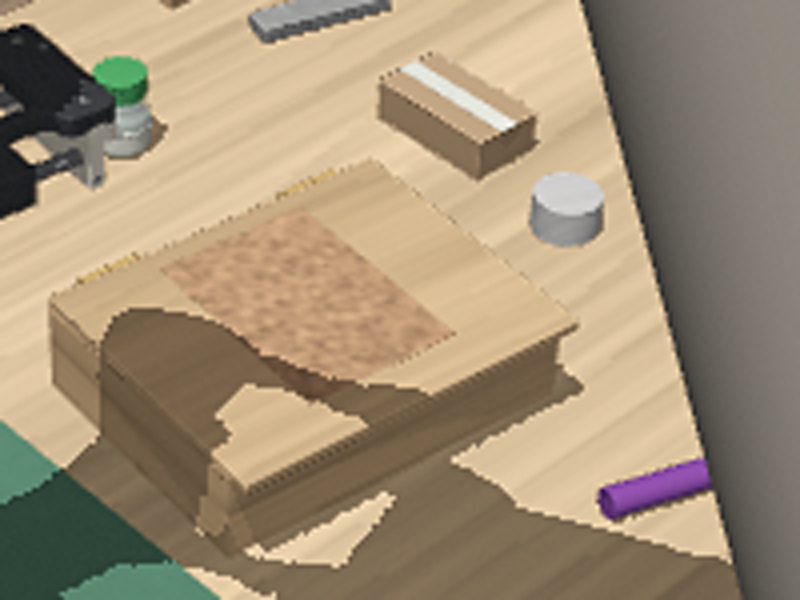

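View pics/t11c.png

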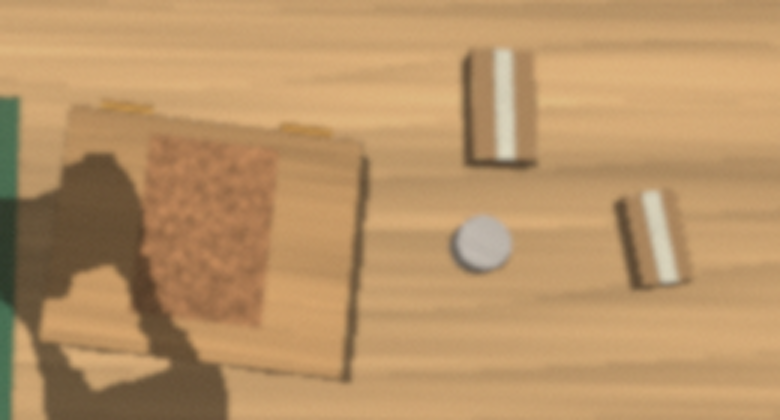

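View pics/s11.png

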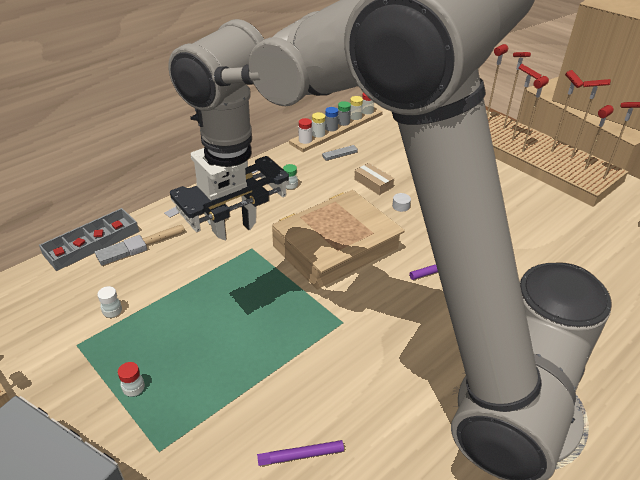

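The lid is flat and shut, cork inlay at about (210,225) in the top crop, and jars untouched. The cartons are at (503,105) and (655,237) in the top crop. Measure both and the cork centre.

```bash
python3 - <<'E'
from fit import *
t=cap("top"); s=cap("side")
def dims(n,c,p,z):
    w=toplane(c,p,z)[:,:2]; u=w[1]-w[0];v=w[3]-w[0];u2=w[2]-w[3];v2=w[2]-w[1]
    l=(v+v2)/2
    print(n,"z",z,"ctr",w.mean(0).round(1),"short",(np.linalg.norm(u)+np.linalg.norm(u2))/2,"long",np.linalg.norm(l).round(1),"ang",(np.degrees(np.arctan2(l[1],l[0]))%180).round(1))
o=(280,150)
p=un([(472,49),(536,50),(533,161),(470,158)],3,o)
ps=un([(380,78),(432,52),(537,122),(482,150)],4,(260,150))
q=un([(623,197),(674,191),(691,280),(639,287)],3,o)
for z in(30,34): dims("c1 top",t,p,z); dims("c1 side",s,ps,z)
for z in(26,30): dims("c2 top",t,q,z)
dims("cork side",s,un([(162,268),(300,210),(456,333),(330,395)],4,(260,150)),64)
dims("cork top",t,un([(150,135),(277,153),(262,325),(135,310)],3,o),64)
w=toplane(t,un([(482,242)],3,o),26);print("tin",w)
a=np.radians(-6.5);print("lidmid",527.5+0*86, np.array([527.5,-56.6]))
E
```

```text
c1 top z 30 ctr [ 642.9 -300.6] short 51.621810575220245 long 92.7 ang 176.2
c1 side z 30 ctr [ 641.9 -298.9] short 47.721656873107065 long 99.3 ang 175.6
c1 top z 34 ctr [ 641.6 -299.3] short 51.422861438917394 long 92.4 ang 176.2
c1 side z 34 ctr [ 638.1 -294.5] short 47.50524780748724 long 98.9 ang 175.6
c2 top z 26 ctr [ 535.1 -420.7] short 42.358193881075366 long 73.2 ang 6.6
c2 top z 30 ctr [ 534.3 -418.9] short 42.19557322219465 long 72.9 ang 6.6
cork side z 64 ctr [528.5 -60.3] short 91.64565974713395 long 138.7 ang 176.7
cork top z 64 ctr [527.4 -57.4] short 97.23885110194857 long 135.5 ang 175.0
tin [[ 529.80934451 -280.17430248   26.        ]]
lidmid 527.5 [527.5 -56.6]
```

Carton 1 is the medium (92×52) at (642.4,-299.7), -4°. Carton 2 is the small (74×42) at (535,-420.7), +6.6°. No large one is present. Candidates for "carton" were (447,186), (498,230), the tin at (441,231) and the grey block at (454,128); the first two fit by size and the pale tape. Medium first.

```bash
python3 -c "
from gr import *
goal(642.4,-299.7,330,np.radians(86)); print(bot.get_obs()['time'])"
```

```text
t 25.9 tip-pos [502.9 217.1 392.6] F [ 0.4 -0.5 -0.4] jawdir deg -96.7 xdown [ 0.021 -0.001 -1.   ] q [ 0.27  0.38  1.5  -0.01  1.24  1.96] w 59.7
shift cm [  6.6   49.72 -19.73] turn deg -2.7 or 177.3
25.85
```

Call:
arm_command(moves=[[6.6,49.7,-19.7,-2.7,0.85],[6.6,49.7,-19.7,-2.7,0.85],[6.6,49.7,-19.7,-2.7,0.85],[6.6,49.7,-19.7,-2.7,0.85],[6.6,49.7,-19.7,-2.7,0.85],[6.6,49.7,-19.7,-2.7,0.85],[6.6,49.7,-19.7,-2.7,0.85],[6.6,49.7,-19.7,-2.7,0.85],[6.6,49.7,-19.7,-2.7,0.85],[6.6,49.7,-19.7,-2.7,0.85]])

```text
time: 26.85
tool_pos: [627.0, -265.6, 334.6]
tcp_rot: [-3.129, 1.549, -0.06]
contact_force: [0.9, -0.1, -0.2]
grip_width: 78.4
```

```bash
python3 - <<'E'
from gr import *
goal(642.4,-299.7,184,np.radians(86))
c=cap("top","t12.png");c=cap("side","s12.png")
E
```

```text
t 26.9 tip-pos [ 630.8 -265.8  334.7] F [ 0.9 -0.1 -0.2] jawdir deg -94.2 xdown [ 0.021 -0.001 -1.   ] q [-0.52  0.68  1.15  0.01  1.29  1.13] w 78.4
shift cm [15.09  3.3  -1.08] turn deg -0.2 or 179.8
```

View pics/t12.png

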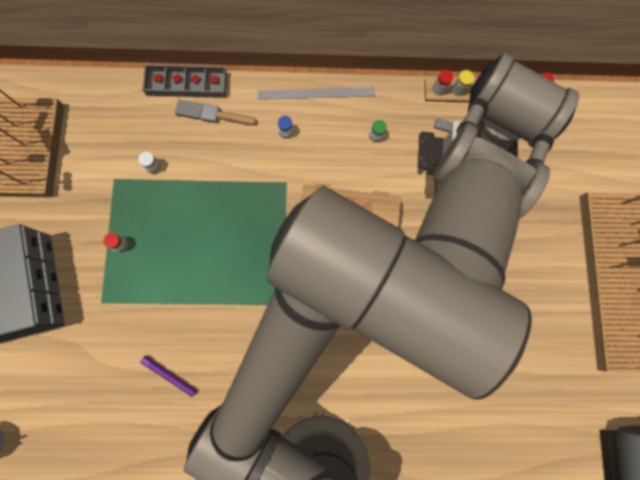

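View pics/s12.png

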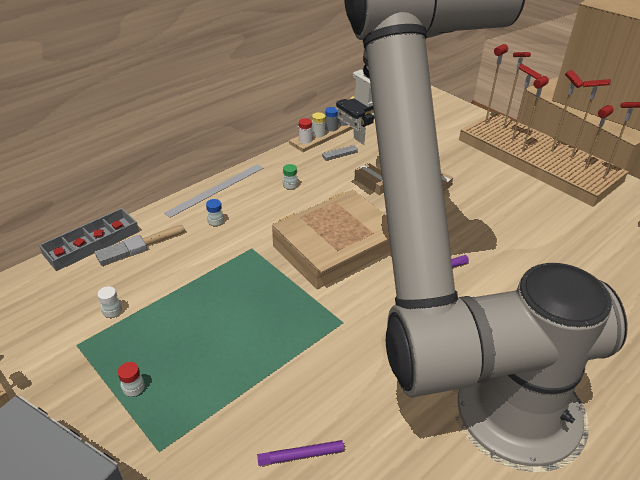

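The gripper is over the medium carton, which is partly hidden at (370,180) in the side view and clear of everything. Descend and grip.

Call:
arm_command(moves=[[0,3.3,-1.1,0,0.85],[4,3.3,-1.1,0,0.85],[8,3.3,-1.1,0,0.85],[12,3.3,-1.1,0,0.85],[14.5,3.3,-1.1,0,0.85],[15.1,3.3,-1.1,0,0.85],[15.1,3.3,-1.1,0,0.85],[15.1,3.3,-1.1,0,0],[15.1,3.3,-1.1,0,0],[15.1,3.3,-1.1,0,0]])

```text
time: 27.95
tool_pos: [638.4, -304.0, 183.5]
tcp_rot: [3.049, 1.548, -0.171]
contact_force: [-0.1, 1.5, 0.0]
grip_width: 58.7
```

Call:
arm_command(moves=[[0,0,0,0,0],[0,0,0,0,0],[0,0,0,0,0]])

```text
time: 28.25
tool_pos: [638.5, -304.0, 183.9]
tcp_rot: [3.037, 1.548, -0.183]
contact_force: [-0.9, 0.2, 1.4]
grip_width: 52.0
```

```bash
python3 - <<'E'
from gr import *
cg(0,0,330)
E
```

```text
t 28.2 tip-pos [ 642.6 -304.8  184. ] F [-0.9  0.2  1.4] jawdir deg -94.5 xdown [ 0.023 -0.004 -1.   ] q [-0.55  0.88  1.19  0.01  1.05  1.09] w 52.0
shift cm [-14.97 -23.81  13.07] turn deg 2.0 or -178.0
```

Call:
arm_command(moves=[[-5,0,0,0,0],[-10,0,0,0,0],[-15,0,0,0,0],[-15,-23.8,13.1,2,0],[-15,-23.8,13.1,2,0],[-15,-23.8,13.1,2,0],[-15,-23.8,13.1,2,0],[-15,-23.8,13.1,2,0],[-15,-23.8,13.1,2,0],[-15,-23.8,13.1,2,0]])

```text
time: 29.25
tool_pos: [521.9, -53.2, 330.5]
tcp_rot: [3.094, 1.549, -0.157]
contact_force: [0.1, 0.3, -0.8]
grip_width: 52.1
```

```bash
python3 - <<'E'
from gr import *
where(); cg(0,0,248)
c=cap("side","s13.png")
E
```

```text
case tip [ -2.    2.5 330.6]
t 29.2 tip-pos [525.8 -53.8 330.6] F [ 0.1  0.3 -0.8] jawdir deg -96.3 xdown [ 0.022 -0.003 -1.   ] q [-0.25  0.41  1.64  0.    1.07  1.43] w 52.1
shift cm [ 8.26  0.25 -0.02] turn deg 0.2 or -179.8
```

View pics/s13.png

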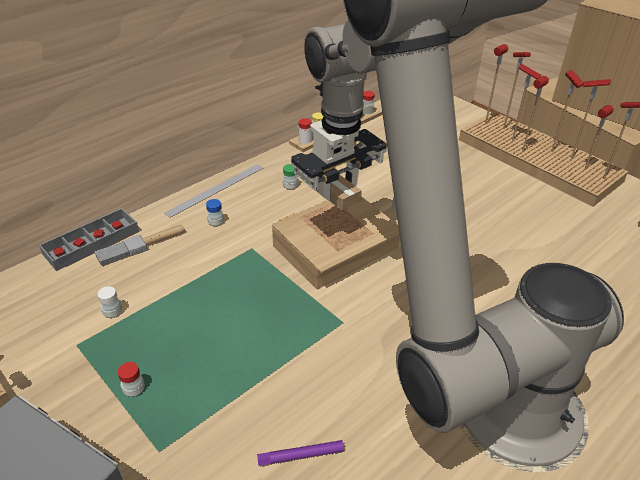

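The carton (340,190) hangs above the cork. Lower it until it touches.

Call:
arm_command(moves=[[3,0.2,0,0,0],[6,0.2,0,0,0],[7.4,0.2,0,0,0],[7.8,0.2,0,0,0],[8,0.2,0,0,0],[8.2,0.2,0,0,0],[8.3,0.2,0,0,0],[8.4,0.2,0,0,0],[8.4,0.2,0,0,0]])

```text
time: 30.2
tool_pos: [524.9, -57.4, 248.3]
tcp_rot: [3.042, 1.545, -0.21]
contact_force: [-2.5, -1.2, 5.1]
grip_width: 52.0
```

```bash
python3 - <<'E'
from gr import *
where(); cg(0,0,248)
goal(535,-420.7,390,np.radians(96.6))
E
```

```text
case tip [  2.1  -1.6 248.3]
t 30.2 tip-pos [529.4 -58.4 248.3] F [-2.5 -1.2  5.1] jawdir deg -96.3 xdown [ 0.026 -0.005 -1.   ] q [-0.25  0.52  1.73  0.    0.87  1.43] w 52.0
shift cm [ 0.03 -0.16  0.21] turn deg 0.2 or -179.8
t 30.2 tip-pos [529.4 -58.4 248.3] F [-2.5 -1.2  5.1] jawdir deg -96.3 xdown [ 0.026 -0.005 -1.   ] q [-0.25  0.52  1.73  0.    0.87  1.43] w 52.0
shift cm [-13.95  35.98  -4.92] turn deg -12.9 or 167.1
```

Call:
arm_command(moves=[[0,0,0,0,0.8],[0,0,0,0,0.8],[0,0,0,0,0.8],[0,0,0,0,0.8],[-4,0,0,0,0.8],[-9,0,0,0,0.8],[-14,0,0,0,0.8],[-14,36,-4.9,-12.9,0.8],[-14,36,-4.9,-12.9,0.8],[-14,36,-4.9,-12.9,0.8]])

```text
time: 31.2
tool_pos: [524.9, -203.1, 389.8]
tcp_rot: [2.803, 1.544, -0.22]
contact_force: [-0.2, 0.3, -0.3]
grip_width: 73.4
```

```bash
python3 - <<'E'
from gr import *
goal(535,-420.7,330,np.radians(96.6))
c=cap("top","t14.png");c=cap("side","s14.png")
E
```

```text
t 31.2 tip-pos [ 529.7 -204.2  389.8] F [-0.2  0.3 -0.3] jawdir deg -83.2 xdown [ 0.027 -0.006 -1.   ] q [-0.51  0.42  1.45  0.01  1.25  0.94] w 73.4
shift cm [ 6.12 21.51  2.19] turn deg 0.2 or -179.8
```

View pics/t14.png

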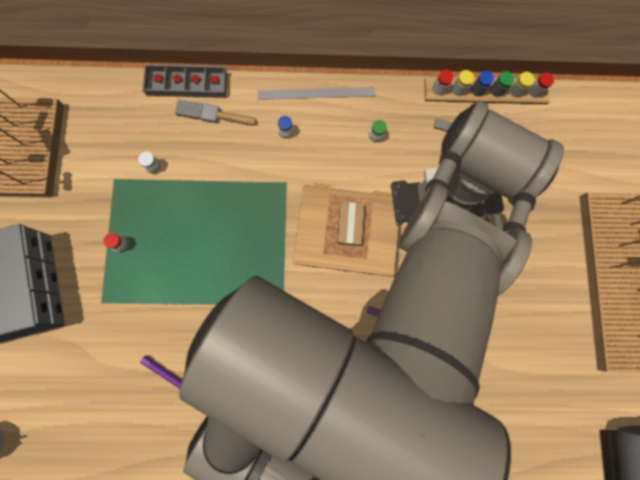

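View pics/s14.png

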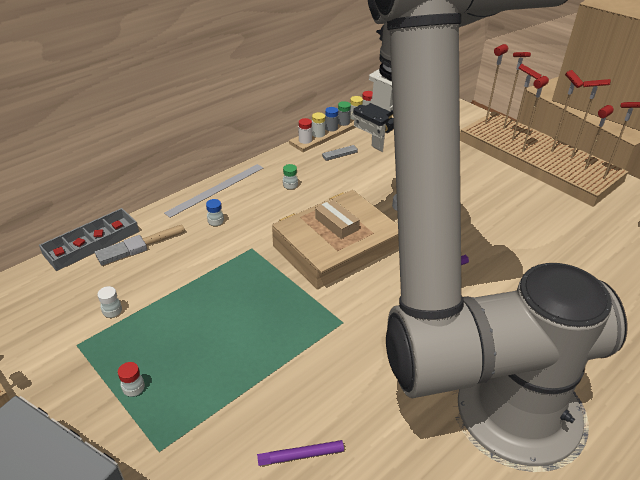

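The medium carton sits on the cork at (350,223). The arm hides the small one, which might have been knocked, so I'll swing away to look once more.

Call:
arm_command(moves=[[0,-42,2,0,0.8],[0,-42,2,0,0.8],[0,-42,2,0,0.8],[0,-42,2,0,0.8],[0,-42,2,0,0.8],[0,-42,2,0,0.8],[0,-42,2,0,0.8],[0,-42,2,0,0.8],[0,-42,2,0,0.8]])

```text
time: 32.2
tool_pos: [457.5, 212.3, 383.7]
tcp_rot: [2.778, 1.545, -0.25]
contact_force: [0.3, -1.9, -0.2]
grip_width: 73.6
```

```bash
python3 - <<'E'
from gr import *
c=cap("top","t15.png")
cv2.imwrite("pics/t15c.png",cv2.resize(c["frame"][150:290,280:540],None,fx=3,fy=3,interpolation=cv2.INTER_CUBIC))
c=cap("side","s15.png")
cv2.imwrite("pics/s15c.png",cv2.resize(c["frame"][150:300,260:460],None,fx=4,fy=4,interpolation=cv2.INTER_CUBIC))
goal(535,-420.7,330,np.radians(96.6))
E
```

```text
t 32.3 tip-pos [462.6 209.4 383.7] F [ 1.2 -0.3 -0.7] jawdir deg -83.5 xdown [ 0.025 -0.007 -1.   ] q [ 0.28  0.32  1.62 -0.02  1.18  1.75] w 73.1
shift cm [6.010e+00 6.336e+01 6.000e-02] turn deg -0.1 or 179.9
```

View pics/t15c.png

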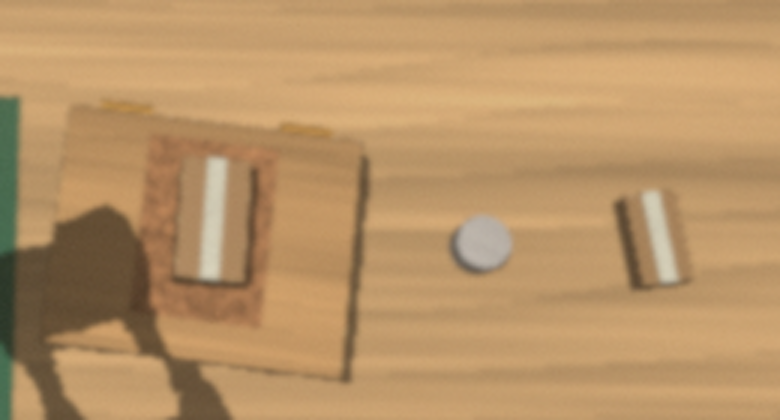

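View pics/s15c.png

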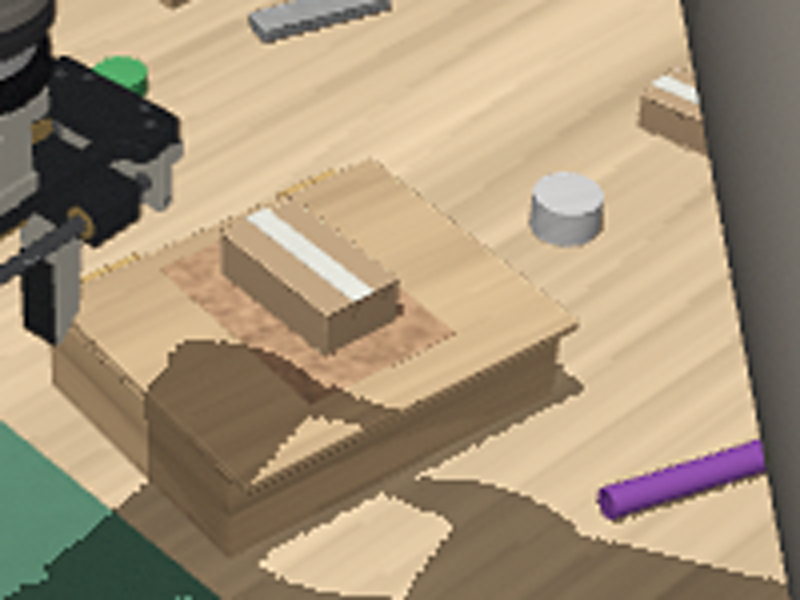

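The medium carton is centred on the cork at (213,220). The small one at (655,237) has not moved.

```bash
python3 - <<'E'
from fit import *
t=cap("top"); s=cap("side")
for c,p in ((t,un([(182,154),(254,160),(247,284),(174,278)],3,(280,150))),(s,un([(222,237),(280,198),(400,281),(328,318)],4,(260,150)))):
    w=toplane(c,p,94)[:,:2]; v=(w[3]-w[0]+w[2]-w[1])/2; print(w.mean(0).round(1),np.degrees(np.arctan2(v[1],v[0])))
E
```

```text
[529.3 -60.5] 176.4197522805326
[529.9 -57.5] 177.9563645478989
```

Call:
arm_command(moves=[[0,63.4,0,0,0.75],[0,63.4,0,0,0.75],[0,63.4,0,0,0.75],[0,63.4,0,0,0.75],[0,63.4,0,0,0.75],[0,63.4,0,0,0.75],[0,63.4,0,0,0.75],[0,63.4,0,0,0.75],[0,63.4,0,0,0.75],[0,63.4,0,0,0.75]])

```text
time: 33.4
tool_pos: [512.5, -292.5, 389.3]
tcp_rot: [2.713, 1.544, -0.322]
contact_force: [1.2, 0.6, -0.0]
grip_width: 68.9
```

```bash
python3 - <<'E'
from gr import *
goal(535,-420.7,184,np.radians(96.6))
E
```

```text
t 33.4 tip-pos [ 517.1 -294.   389.4] F [ 1.2  0.6 -0. ] jawdir deg -83.9 xdown [ 0.025 -0.008 -1.   ] q [-0.65  0.47  1.37  0.01  1.28  0.81] w 68.9
shift cm [20.68 12.57  0.07] turn deg -0.5 or 179.5
```

Call:
arm_command(moves=[[3,5,0,-0.5,0.75],[5,10,0,-0.5,0.75],[5,12.6,0.1,-0.5,0.75],[9,12.6,0.1,-0.5,0.75],[14,12.6,0.1,-0.5,0.75],[18,12.6,0.1,-0.5,0.75],[20.2,12.6,0.1,-0.5,0.75],[20.6,12.6,0.1,-0.5,0.75],[20.6,12.6,0.1,-0.5,0.75],[20.6,12.6,0.1,-0.5,0.75]])

```text
time: 34.4
tool_pos: [530.2, -420.6, 186.7]
tcp_rot: [2.655, 1.541, -0.372]
contact_force: [0.3, -0.9, 0.3]
grip_width: 68.9
```

```bash
python3 - <<'E'
from gr import *
goal(535,-420.7,184,np.radians(96.6))
c=cap("side");cv2.imwrite("pics/s16.png",cv2.resize(c["frame"][80:260,320:520],None,fx=3.3,fy=3.3,interpolation=cv2.INTER_CUBIC))
E
```

```text
t 34.4 tip-pos [ 535.1 -422.5  186.8] F [ 0.3 -0.9  0.3] jawdir deg -83.4 xdown [ 0.027 -0.011 -1.   ] q [-0.79  0.82  1.31  0.01  0.99  0.66] w 68.9
shift cm [ 0.27 -0.19 -0.  ] turn deg -0.0 or 180.0
```

View pics/s16.png

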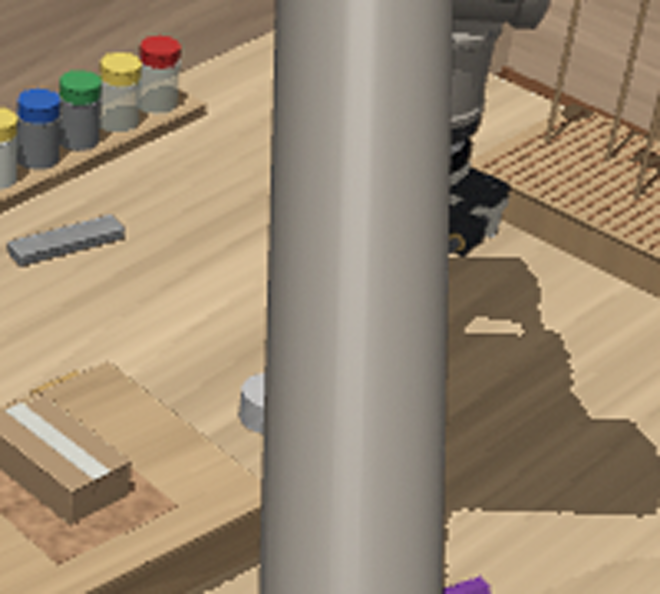

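The arm hides the grasp itself, so the closing width will tell.

Call:
arm_command(moves=[[0.2,0,0,0,0],[0.2,0,0,0,0],[0.2,0,0,0,0],[0.2,0,0,0,0],[0.2,0,0,0,0],[0.2,0,0,0,0]])

```text
time: 35.05
tool_pos: [530.5, -420.4, 185.3]
tcp_rot: [2.646, 1.541, -0.38]
contact_force: [-0.5, 1.8, 3.9]
grip_width: 41.6
```

```bash
python3 - <<'E'
from gr import *
cg(1,0,340)
E
```

```text
t 35.0 tip-pos [ 535.5 -422.4  185.4] F [-0.5  1.8  3.9] jawdir deg -83.4 xdown [ 0.028 -0.011 -1.   ] q [-0.79  0.82  1.31  0.01  0.98  0.66] w 41.6
shift cm [-15.88 -36.18  -3.94] turn deg 13.1 or -166.9
```

Call:
arm_command(moves=[[-5,0,0,0,0],[-10,0,0,0,0],[-15.9,0,0,0,0],[-15.9,-36.2,-3.9,13.1,0],[-15.9,-36.2,-3.9,13.1,0],[-15.9,-36.2,-3.9,13.1,0],[-15.9,-36.2,-3.9,13.1,0],[-15.9,-36.2,-3.9,13.1,0],[-15.9,-36.2,-3.9,13.1,0],[-15.9,-36.2,-3.9,13.1,0]])

```text
time: 36.05
tool_pos: [522.8, -66.9, 339.8]
tcp_rot: [2.875, 1.541, -0.38]
contact_force: [0.5, 1.3, -1.4]
grip_width: 41.8
```

```bash
python3 - <<'E'
from gr import *
where(); cg(1,-1,340)
E
```

```text
case tip [  1.6 -12.1 339.8]
t 36.0 tip-pos [527.8 -68.8 339.8] F [ 0.5  1.3 -1.4] jawdir deg -96.5 xdown [ 0.028 -0.011 -1.   ] q [-0.27  0.4   1.63 -0.    1.08  1.41] w 41.8
shift cm [-0.03 -1.11  0.06] turn deg 0.0 or -180.0
```

Call:
arm_command(moves=[[0,-1.1,0.1,0,0],[2,-1.1,0.1,0,0],[4,-1.1,0.1,0,0],[4,-1.1,0.1,0,0],[4,-1.1,0.1,0,0]])

```text
time: 36.55
tool_pos: [524.3, -56.8, 299.7]
tcp_rot: [2.87, 1.541, -0.385]
contact_force: [0.4, 0.2, -0.0]
grip_width: 42.1
```

```bash
python3 - <<'E'
from gr import *
where(); cg(1,-1,279)
c=cap("side");cv2.imwrite("pics/s17.png",cv2.resize(c["frame"][100:300,240:440],None,fx=3,fy=3,interpolation=cv2.INTER_CUBIC))
E
```

```text
case tip [  1.9  -1.9 299.8]
t 36.5 tip-pos [529.2 -58.7 299.8] F [ 0.4  0.2 -0. ] jawdir deg -96.5 xdown [ 0.027 -0.011 -1.   ] q [-0.25  0.45  1.68 -0.    0.99  1.43] w 42.1
shift cm [ 2.07 -0.11  0.15] turn deg -0.0 or 180.0
```

View pics/s17.png

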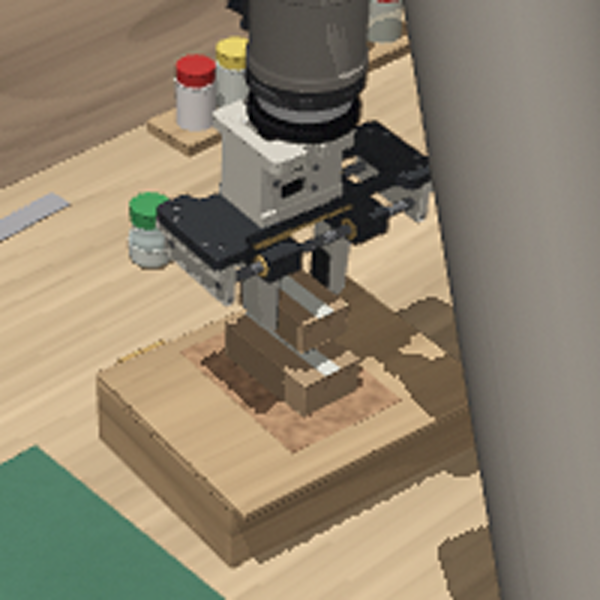

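The small carton (310,310) hangs just above the medium one, centred and parallel. Lower it.

Call:
arm_command(moves=[[1,-0.1,0.1,0,0],[1.5,-0.1,0.1,0,0],[1.8,-0.1,0.1,0,0],[2,-0.1,0.1,0,0],[2.1,-0.1,0.1,0,0],[2.2,-0.1,0.1,0,0],[2.2,-0.1,0.1,0,0]])

```text
time: 37.3
tool_pos: [524.1, -55.9, 279.7]
tcp_rot: [2.869, 1.539, -0.386]
contact_force: [-4.8, 1.4, 11.0]
grip_width: 41.2
```

```bash
python3 - <<'E'
from gr import *
where(); cg(1,-1,279)
E
```

```text
case tip [  1.9  -1.2 279.8]
t 37.3 tip-pos [529.3 -58.  279.8] F [-4.8  1.4 11. ] jawdir deg -96.5 xdown [ 0.029 -0.012 -1.   ] q [-0.25  0.47  1.7  -0.01  0.94  1.44] w 41.2
shift cm [ 0.08 -0.02  0.09] turn deg -0.0 or 180.0
```

Call:
arm_command(moves=[[0,0,0,0,0.7],[0,0,0,0,0.7],[0,0,0,0,0.7],[0,0,0,0,0.7],[-3,0,0,0,0.7],[-7,0,0,0,0.7],[-11,0,0,0,0.7],[-12,-20,0,0,0.7],[-12,-28,0,0,0.7],[-12,-28,0,0,0.7]])

```text
time: 38.3
tool_pos: [537.7, 95.7, 394.5]
tcp_rot: [2.882, 1.538, -0.375]
contact_force: [1.1, -0.3, -0.6]
grip_width: 64.2
```

Call:
arm_command(moves=[[0,-12,0,0,0.7],[0,-12,0,0,0.7],[0,-12,0,0,0.7],[0,-12,0,0,0.7]])

```text
time: 38.7
tool_pos: [551.2, 217.9, 392.8]
tcp_rot: [2.889, 1.539, -0.364]
contact_force: [0.6, -0.2, 0.9]
grip_width: 64.4
```

```bash
python3 - <<'E'
from gr import *
where()
c=cap("top","t18.png")
cv2.imwrite("pics/t18c.png",cv2.resize(c["frame"][150:290,280:440],None,fx=4,fy=4,interpolation=cv2.INTER_CUBIC))
c=cap("side","s18.png")
cv2.imwrite("pics/s18c.png",cv2.resize(c["frame"][150:300,260:460],None,fx=4,fy=4,interpolation=cv2.INTER_CUBIC))
E
```

```text
case tip [ -2.  274.  392.9]
```

View pics/t18c.png

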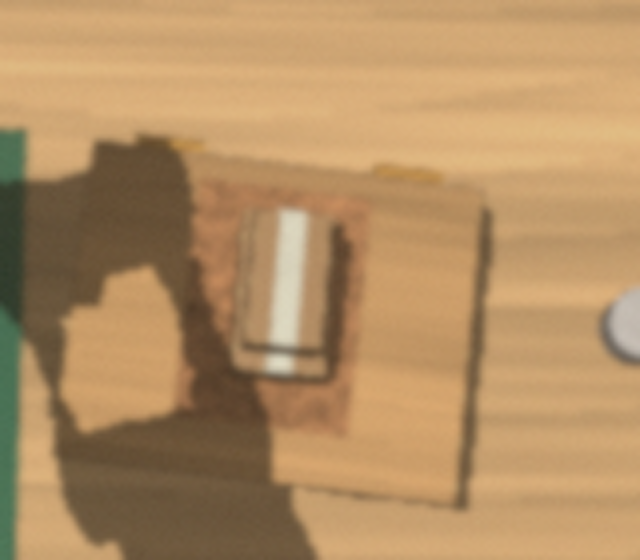

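View pics/s18c.png

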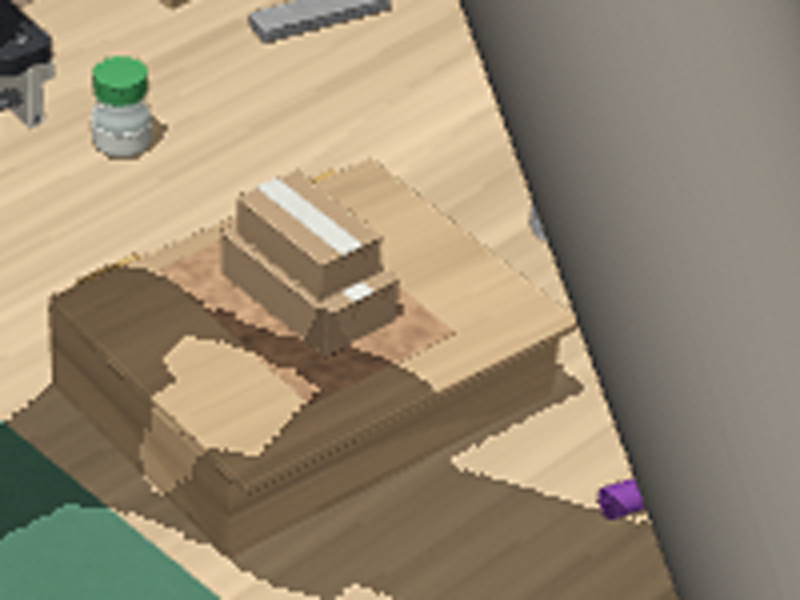

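View pics/t18.png

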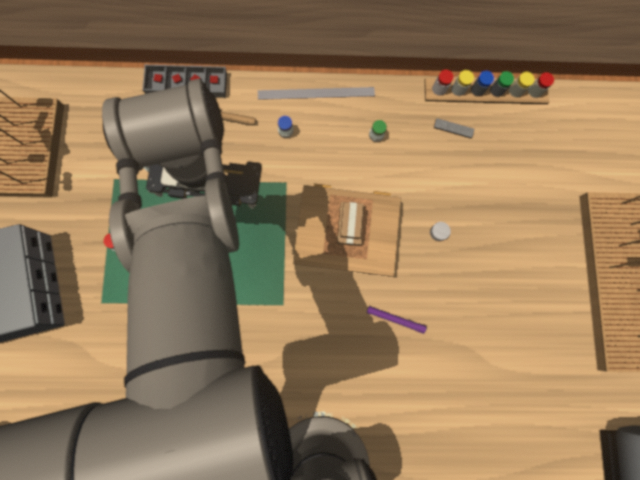

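The stack stands flat. A last numeric check of both cartons against the lid's middle at (527.5,-57.2).

```bash
python3 - <<'E'
from fit import *
t=cap("top"); s=cap("side")
for n,c,p,z in (("small top",t,un([(250,208),(334,215),(324,354),(241,347)],4,(280,150)),120),("small side",s,un([(236,205),(296,172),(382,240),(326,265)],4,(260,150)),120),("med top bottom edge px centre",t,un([(234,372),(328,380)],4,(280,150)),94)):
    w=toplane(c,p,z)[:,:2]; 
    if len(w)==4:
        v=(w[3]-w[0]+w[2]-w[1])/2; print(n,w.mean(0).round(1),(np.degrees(np.arctan2(v[1],v[0]))%180).round(1))
    else: print(n,w.mean(0).round(1))
o,_=state(); print(o["time"],o["dq"].round(3))
E
```

```text
small top [529.3 -58.6] 176.0
small side [529.3 -57.9] 177.3
med top bottom edge px centre [481.7 -57.7]
38.9 [-0.011 -0.006 -0.001  0.003  0.001  0.002]
```

```bash
python3 - <<'E'
from plant import bot
print(bot.close_job())
E
```

```text
the job is handed in; nothing more can be done
None
```

The painting bench is packed and the job is handed in at about 39 s of the 208 s allowed. I have no verdict back on it.

- **Markers:** all four white markers lie in grooves 0 to 3, caps towards the hinge. I lowered each one until it touched the notches before letting go. The last pictures before closing the lid showed them evenly spaced and parallel.
- **Lid:** I pulled it over from behind and pressed it shut. The fingertips stopped at 64 mm with 51 N on the fingers, which matches fully shut. The later pictures show it lying flat.
- **Cartons:** only the medium and small cartons were there. The medium sits on the cork, about 2 to 4 mm off the lid's middle. The small sits on top of it, about 2 mm off. Both are flat, with long sides roughly parallel to the markers: the top view reads about 2.5° off and the side view 4°, inside the 8.6° limit.
- **Everything else:** the jars I could see in the last pictures are standing; the arm hid the white jar and most of the red one by then. The purple look-alikes were not touched.

Two things did not match exactly. The side view put one earlier case corner fit 3 to 4 mm out. The tool had also tilted about 0.03 rad by the end from small sags, which I corrected for when setting the tip positions. I could not see the grasp of the small carton because the arm hid it, so I judged it by the closing width of 41.6 mm, and the placed carton confirmed it.

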